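Fit the quick-release stabiliser to the clamped bow riser

TASK

Take the short stabiliser from its sloping wooden rest, stand it upright on its lugged foot on the black bench mat and let go of it. Then take it again from above by its round weight, line its two lugs up with the two slots of the bayonet socket on the bow riser, push it in until its flange sits on the socket, and twist it clockwise (seen from above) to the stop; leave it there, released, and do not shift the small loose things on the mat.

Things in the scene. Friction and masses are not known exactly. Their poses are not given: they have to be found in the camera images.
- stab_weight (a point): centre of the stabiliser's aluminium weight, a cylinder 42 diameter and 35 long at its upper end: the place to grip. z runs along the axis from foot to weight, x along the two lugs. The stabiliser (105 long) starts leaning 55 degrees from upright in the wooden rest, weight up and towards the robot, lugs in the plane of the lean
- stab_foot (a point): centre of the stabiliser's flat foot face, 87.5 below point stab_weight along the axis, same axes. The lugs are a bar 40 tip to tip (along x), 9 wide, z=0 to 9 from the foot. The foot is wide enough for it to stand alone on the mat
- stab: the stabiliser as a whole, loose, 0.2 to 0.42 kg, spool-shaped; origin and axes as point stab_foot. From the foot at z=0: steel stem 26 diameter, foot edge bevelled, with the lugs; flange 42 diameter at z=22 to 32; black rod 18 diameter; weight at z=70 to 105
- socket: fixed steel bayonet socket, 64 diameter, opening up on the riser's middle. Origin: centre of its top face, 100 above the bench; z up, x along the 2 slots. Hole 30 diameter, slots 13 wide reaching 22 from the axis, top plate 11 thick. Lugs enter either way round until the flange rests on top, foot 22 below; then it turns 70 deg (1.22 rad) clockwise seen from above to a hard stop. No spring
- riser: fixed dark metal bow riser, a bar 530 long along its y axis, 40 wide, top 72 above the bench, ends lower, in a small vise (foot 120 by 130, clamp knob reaching 82 towards -x at 53 height). Origin on the bench under the socket
- rest: fixed plywood rest, base 130 (x) by 75 (y), origin under its centre on the bench. A narrow V trough (33 wide) leans 55 degrees from upright towards its -x (the robot); the stabiliser's foot lies 45 beyond (+x) and 40 above the origin. The weight's two sides (along the rest's y) are free for fingers. It may be on either side of the bench, swapped with the scale
- scale: fixed black pocket scale with raised lid, 85 by 120, 80 high, origin under its centre
- mat: fixed thin black bench mat, 470 (x) by 840 (y), 3 thick, so its top is 3 above the bench; origin under its centre. Between the rest and the scale, in front of the riser, it is clear
- glue: small white bottle, 36 diameter, 90 high, loose, beyond the riser; origin at its underside; leave alone
- jar: small jar, 60 diameter, 60 high, loose, beyond the riser; origin at its underside; leave alone
- tape: black tape roll lying flat, 90 diameter, 19 high, loose; origin at its underside; leave alone
- driver: screwdriver lying flat, 160 long, about 25 high, loose, lies along its x; leave alone
- disc: loose spare steel disc, 42 diameter, 12 high, flat on the mat towards the robot; leave alone
- hexkey: small hex key, 80 by 31, 6 thick, flat on the mat towards the robot; leave alone
Mind the look-alikes: they are no part of the job. What is shaped like the stab but blue or red is not meant.

How it is judged:
By the outcome, as a careful person would: the job done as asked, in the order asked, and still so for the second after the job is handed in, with the robot touching nothing.
It also fails if it takes over 58 s, if anything falls off the work surface, if the arm or the gripper's body presses on something with over 40 N, if the wrist force passes 120 N, or if a joint passes its speed limit or range.

ROBOT

A 7-joint arm with a two-finger parallel gripper is mounted at the origin on the work surface. World frame = base frame: x ahead of the robot, y to its left, z up, the work surface at z = 0. Lengths are in m, angles in rad, forces in N, time in s.
With the tool pointing down it reaches from about 0.4 to 0.85 m from the base axis. Payload 4.5 kg.
Tool frame: the origin (TCP) lies between the finger pads; the fingertips stand 8 mm ahead of it and the grasp point (between the pads) lies 11 mm behind it; z points along the fingers, y is the direction in which the jaws open and shut (so a half turn about z gives the same grasp; the last joint's range is limited). The gripper opens to 88 mm and grips with 3 to 60 N. Pads are 18 mm wide; open, the fingers measure 123 mm over their backs; the gripper's body (75 mm by 187 mm) begins 45 mm behind the grasp point.
Start: joints at [0.034, 0.689, -0.195, 1.565, 0.157, 0.902, -0.215], TCP at [0.625, 0, 0.247] pointing down, gripper open.
Joint ranges: [-3.01, 3.01], [-0.46, 2.08], [-1.47, 1.51], [0.13, 2.56], [-1, 4.14], [0.04, 2.09], [-2.66, 2.66]. Speed limits (rad/s): [2.57, 2.57, 3.14, 3.14, 3.14, 3.14, 3.14].

INTERFACE

Orientations are given as a rotation vector (axis times angle).
In Python, from plant import * gives the robot as it stands.
- The arm moves only by the tool move_arm, never from a script. Its argument "series" is a list of rows, each an object of numbers: "tx", "ty", "tz": the shift along the world's x, y, z in mm; "wx", "wy", "wz": the turn, a rotation vector about the world's x, y, z in rad. A call has 1 to 8 rows; each row shifts and turns the pose as measured when the row begins; what a row does not reach is not made up. A row lasts 1/10 s, in which the tool goes at most 50 mm and 8.59 degrees, less where a joint would pass 70% of its speed; a pose out of reach is approached as far as the arm can. A call with a gripper value outside its range is refused whole. "hand" is the opening, from 0 (shut) to 1 (fully open), set as the call begins (left out, the last holds). The fingers move at their own pace and stop on an object; "force" is the grip in N (left out, the last holds). Time passes only in rows, so rows that do not move let the fingers close. It gives the time, the measured TCP pose, the force and the opening at its end, in the units of the state.
- get_obs(): the state, without advancing time (a new reading comes with each control period).
- snapshot(name): name is "scene" or "side" or "wrist"; returns a dict with "frame" (400x640x3 uint8, red, green, blue), "z_map" (400x640 float32, m along the optical axis (not along the pixel's ray), 0 where there is no reading), "intrinsics" (3x3 intrinsics, pixels), "dist" ([k1, k2, p1, p2, k3] as OpenCV has them; the pictures are not rectified), "R" (3x3) and "t" (3): a world point X has camera coordinates R X + t. Camera axes: x right, y down, z forward; pixel columns grow to the right and rows downward; lengths in m; the calibration is good to about 2 mm. A picture is of the moment at which its call begins.
- sign_off(): hands the job in, once; it reports no verdict.
Trained networks look in the newest picture that a camera, given by its name, has taken for a name from the list of things; names that differ only in an ending like _2 or _b are one class to them, and where a whole thing is asked for, a point or a joint stands for the part that bears it (a point fixed in the world has none). Each returns a list of dicts, best first, with "conf" (0 to 1); they miss things now and then, are a little off and sometimes report something else, mostly with a low value. They report only what shows in the picture. A call takes as long as a camera call. They do not tell look-alikes from the thing itself.
- trace(camera, query): "region" (400x640 bool, what is visible of it).
- landmark_of(camera, query): "at" ([x, y, z] in m, in world coordinates, good to about 4 mm: a listed point, or the origin of a listed thing).
The state is a dict: "time": time; "joints": joint angles; "joint_vel": joint speeds; "effort": joint torques, N m; "ee_pos": TCP position; "tool_rot": TCP orientation; "ft_force": force on the tool from outside, world axes, zero at the start; "wrist_torque": the same for the moment, N m; "gripper_width": opening from 0.0 (shut) to 1.0 (fully open).
Only numpy, scipy, OpenCV 4.12 (cv2) and the standard library are available. Lean on these libraries where they do the work, as an engineer would, in place of code of your own. Each camera call takes 0.05 s, during which the arm holds its last target.

## Working session

There is one attempt and no reset: what is moved stays moved. The work goes in short steps, Python scripts to look and compute and a tool call to move; the robot and the scene stay as the last step left them, time stands still between calls to the robot, and variables do not carry over. Pictures are saved under pics/ and viewed, and the job is handed in when it is done.

Besides the shell and the picture viewer there is one more tool, called after "Call:" by a JSON object that holds its "name" and its "arguments", one argument or row to a line. move_arm: Moves the arm, as the interface text tells. Its arguments: {"type":"object","properties":{"series":{"type":"array","items":{"type":"object","properties":{"tx":{"type":"number"},"ty":{"type":"number"},"tz":{"type":"number"},"wx":{"type":"number"},"wy":{"type":"number"},"wz":{"type":"number"}}}},"hand":{"type":"number"},"force":{"type":"number"}},"required":["series"]}

```bash
ls; mkdir -p pics; python3 - <<'E'
from plant import *
import cv2
o=get_obs()
print({k:(v if not hasattr(v,'round') else v) for k,v in o.items()})
for n in("scene","side","wrist"):
    s=snapshot(n); cv2.imwrite(f"pics/{n}0.png",s["frame"][:,:,::-1])
for n in("scene","side","wrist"):
    for q in("stab_weight","stab_foot","socket","rest","disc","hexkey","riser","scale"):
        print(n,q,[(d["at"].round(3) if hasattr(d["at"],'round') else d["at"],round(d["conf"],2)) for d in landmark_of(n,q)[:4]])
E
```

```text
pics
{'time': 0.0, 'joints': array([ 0.03379051,  0.68998644, -0.19456511,  1.56635333,  0.15728611,
        0.90251074, -0.21507707]), 'joint_vel': array([ 0.00038585, -0.00200453, -0.00013118, -0.00073144, -0.00051464,
        0.00035286,  0.00101971]), 'effort': array([ 3.38560185e-04, -5.27571630e+01, -1.26686912e+00, -1.53434461e+01,
       -5.26333472e-02,  6.56995355e-03,  1.65937727e-04]), 'ee_pos': array([ 6.24369734e-01, -1.27785504e-05,  2.45907316e-01]), 'tool_rot': array([-2.22039188e+00, -2.22072232e+00,  2.17214757e-03]), 'ft_force': array([-0.374337  , -0.00064133,  0.03135143]), 'wrist_torque': array([ 0.04494387, -0.03904028, -0.03135839]), 'gripper_width': 1.0017279925137195}
scene stab_weight [([0.3843, 0.2978, 0.0888], 0.74), ([0.5651, 0.2958, 0.0274], 0.72), ([0.2955, 0.523, 0.0208], 0.68), ([0.5418, 0.6427, 0.0249], 0.67)]
scene stab_foot [([0.2398, 0.3537, 0.0197], 0.77), ([0.467, 0.6857, 0.0192], 0.75), ([0.4565, 0.3, 0.0392], 0.54), ([0.6131, 0.3715, 0.0226], 0.53)]
scene socket [([0.6511, -0.0577, 0.1015], 0.79), ([0.5651, 0.0048, -0.0025], 0.55), ([0.6584,
[... 501 characters left out ...]
 0.3543, 0.0181], 0.66), ([0.4548, 0.2974, 0.0367], 0.57)]
side socket [([0.6556, -0.0546, 0.1021], 0.63)]
side rest [([0.4098, 0.3012, -0.0022], 0.66)]
side disc [([0.3674, 0.0852, 0.0018], 0.61)]
side hexkey [([0.4098, 0.3013, -0.0001], 0.66), ([0.373, -0.0961, 0.0027], 0.47)]
side riser [([0.6567, -0.0554, 0.002], 0.96)]
side scale [([0.4442, -0.2911, 0.0022], 0.97)]
wrist stab_weight []
wrist stab_foot []
wrist socket [([0.6549, -0.0577, 0.0973], 0.73)]
wrist rest []
wrist disc [([0.364, 0.0855, 0.0037], 0.63)]
wrist hexkey [([0.3735, -0.098, 0.0028], 0.59), ([0.5253, -0.1653, 0.0051], 0.52)]
wrist riser [([0.6549, -0.0605, 0.0013], 0.75)]
wrist scale [([0.4376, -0.2924, -0.0017], 0.55)]
```

View pics/scene0.png

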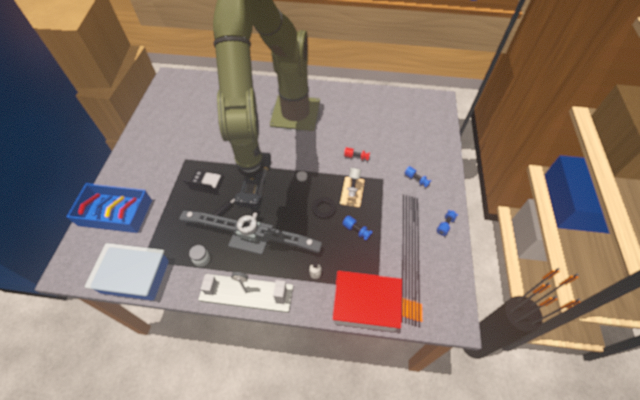

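View pics/side0.png

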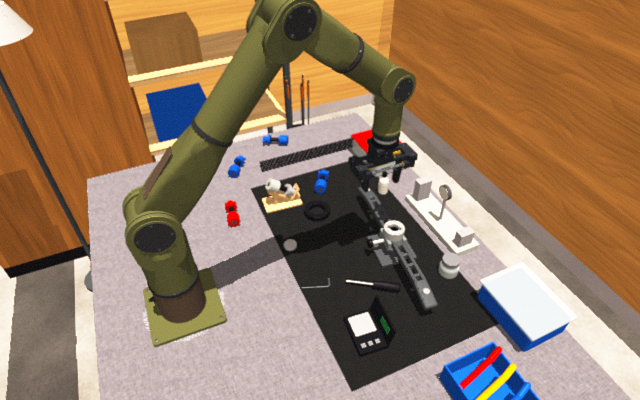

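View pics/wrist0.png

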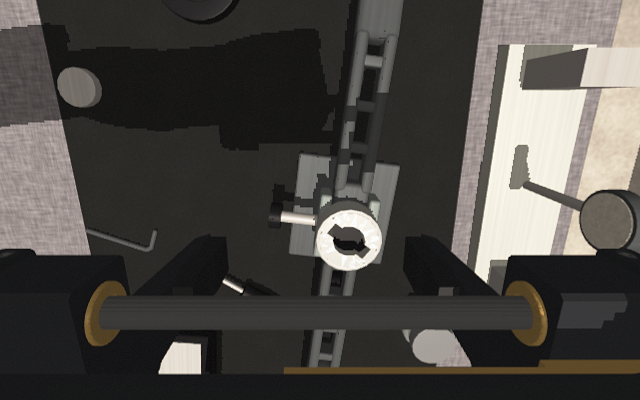

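The real one is the grey stabiliser in the wooden rest, at scene (352,185) and side (272,186). The look-alikes, by scene pixel, are red (357,154) and blue (417,177), (447,222) and (357,228). Next I'll check it in a close crop and measure the details.

```bash
cat > h.py <<'E'
from plant import *
import numpy as np, cv2
from scipy.spatial.transform import Rotation as Ro
def cloud(s):
    z=s["z_map"]; v,u=np.mgrid[:400,:640]
    p=cv2.undistortPoints(np.stack([u,v],-1).reshape(-1,1,2).astype(float),s["intrinsics"],np.array(s["dist"])).reshape(400,640,2)
    P=np.dstack([p*z[...,None],z]); W=(P-s["t"])@s["R"]; W[z<=0]=np.nan
    return W
def crop(s,u0,u1,v0,v1,k,name):
    cv2.imwrite(name,cv2.resize(s["frame"][v0:v1,u0:u1,::-1],None,fx=k,fy=k,interpolation=cv2.INTER_CUBIC))
def proj(s,X):
    return cv2.projectPoints(np.atleast_2d(np.array(X,float)),cv2.Rodrigues(s["R"])[0],s["t"],s["intrinsics"],np.array(s["dist"]))[0].reshape(-1,2)
E
python3 - <<'E'
from h import *
a=snapshot("side"); b=snapshot("scene"); w=snapshot("wrist")
crop(a,245,325,165,225,5,"pics/side_c.png"); crop(b,325,385,160,220,5,"pics/scene_c.png"); crop(w,250,430,170,300,4,"pics/sock_c.png")
for n,s in(("side",a),("scene",b)):
    W=cloud(s)
    r=trace(n,"stab")
    for d in r[:6]:
        P=W[d["region"]]; P=P[np.isfinite(P[:,0])]; c=np.median(P,0)
        print(n,round(d["conf"],2),len(P),c.round(3))
        if np.hypot(c[0]-.41,c[1]-.3)<.05:
            Q=P[(P[:,2]>.05)]
            print(Q.min(0).round(3),Q.max(0).round(3)); np.save(f"pics/{n}_P.npy",P)
W=cloud(w); 
m=(np.abs(W[...,2]-.1)<.006)&(np.hypot(W[...,0]-.655,W[...,1]+.057)<.04)
P=W[m]; print(len(P),P.mean(0).round(4)); 
(cx,cy),R=cv2.minEnclosingCircle(P[:,:2].astype(np.float32)); print("sock",cx,cy,R,np.median(P[:,2]))
# slot: non-plate points within 22mm 
h=(W[...,2]<.093)&(np.hypot(W[...,0]-cx,W[...,1]-cy)<.024)
for q in("tape","driver","mat","hexkey","disc"):
  for n in("wrist","side","scene"):
    print(q,n,[(np.round(d["at"],3),round(d["conf"],2)) for d in landmark_of(n,q)[:2]])
np.savez("pics/w.npz",W=W,f=w["frame"])
print(w["t"],w["R"])
E
```

```text
side 0.67 279 [0.226 0.272 0.029]
side 0.6 190 [0.574 0.3   0.033]
side 0.54 197 [0.308 0.524 0.029]
side 0.52 300 [0.406 0.288 0.077]
[0.36  0.268 0.05 ] [0.466 0.319 0.116]
side 0.44 185 [0.523 0.649 0.026]
scene 0.78 210 [0.407 0.297 0.084]
[0.377 0.279 0.051] [0.468 0.319 0.12 ]
scene 0.74 184 [0.237 0.289 0.031]
scene 0.68 257 [0.535 0.654 0.033]
scene 0.57 160 [0.323 0.553 0.033]
scene 0.52 284 [0.583 0.318 0.034]
2437 [ 0.6561 -0.0543  0.0994]
sock 0.6561054587364197 -0.05576791986823082 0.03218526020646095 0.09962813885207923
tape wrist []
tape side [(array([ 0.51 ,  0.192, -0.001]), 0.69)]
tape scene [(array([0.507, 0.196, 0.   ]), 0.56)]
driver wrist [(array([ 0.525, -0.165,  0.   ]), 0.84)]
driver side [(array([ 0.526, -0.163,  0.   ]), 0.8), (array([0.51 , 0.195, 0.001]), 0.35)]
driver scene [(array([ 0.531, -0.164,  0.002]), 0.65)]
mat wrist []
mat side []
mat scene [(array([0.566, 0.006, 0.002]), 0.56)]
hexkey wrist []
hexkey side [(array([ 0.508,  0.196, -0.   ]), 0.73), (array([ 0.37 , -0.096,  0.005]), 0.4)]
hexkey scene []
disc wrist [(array([0.363, 0.086, 0.005]), 0.74)]
disc side [(array([0.368, 0.086, 0.007]), 0.55)]
disc scene [(array([0.362, 0.091, 0.004]), 0.44)]
[-0.62525333 -0.03878117  0.38872862] [[ 9.99999785e-01  3.85642114e-04  5.30109909e-04]
 [ 2.20816022e-04 -9.59558787e-01  2.81508235e-01]
 [ 6.17233052e-04 -2.81508057e-01 -9.59558666e-01]]
```

View pics/side_c.png

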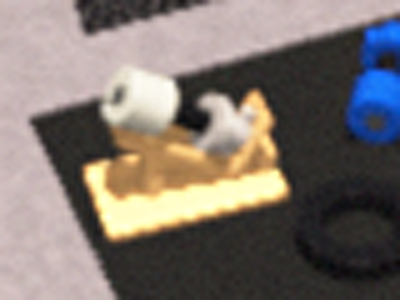

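View pics/scene_c.png

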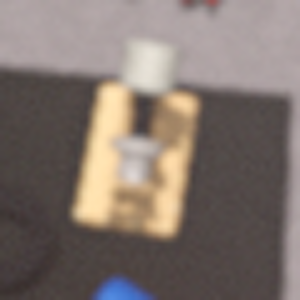

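View pics/sock_c.png

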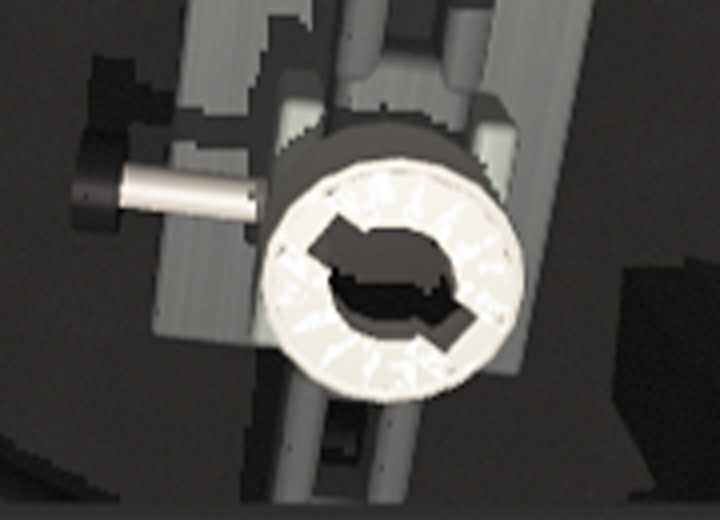

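The crops confirm the grey stabiliser in the wooden rest, with its weight at about side (272,185). The socket slots run upper left to lower right in the wrist picture, about (330,227) to (365,253). Next I'll rectify the socket face to get its angle, and fit the stabiliser's axis yaw.

```bash
python3 - <<'E'
from h import *
w=snapshot("wrist")
# rectify plane z=.0997, 0.25mm/px around socket
c=np.array([.6556,-.0560]); g=(np.arange(360)-180)*.00025
X,Y=np.meshgrid(c[0]+g,c[1]+g)
pt=proj(w,np.stack([X.ravel(),Y.ravel(),np.full(X.size,.0998)],1)).astype(np.float32).reshape(360,360,2)
im=cv2.remap(w["frame"],pt[...,0],pt[...,1],cv2.INTER_LINEAR)
cv2.imwrite("pics/rect.png",im[:,:,::-1])
gray=im.max(2); plate=(gray>150).astype(np.uint8)
# socket outer circle
cn,_=cv2.findContours(plate,cv2.RETR_EXTERNAL,cv2.CHAIN_APPROX_NONE); k=max(cn,key=cv2.contourArea)
(cx,cy),R=cv2.minEnclosingCircle(k); el=cv2.fitEllipse(k)
print("circle",c[0]+(cx-180)*.00025,c[1]+(cy-180)*.00025,R*.25,"ellipse",c+(np.array(el[0])-180)*.00025,np.array(el[1])*.25)
full=np.zeros_like(plate); cv2.drawContours(full,[k],-1,1,-1)
hole=((full==1)&(plate==0)).astype(np.uint8); hole=cv2.morphologyEx(hole,cv2.MORPH_OPEN,np.ones((5,5),np.uint8))
cn,_=cv2.findContours(hole,cv2.RETR_EXTERNAL,cv2.CHAIN_APPROX_NONE); k=max(cn,key=cv2.contourArea)
m=np.zeros_like(hole); cv2.drawContours(m,[k],-1,1,-1)
ys,xs=np.nonzero(m); ex,ey=el[0]
dx,dy=(xs-ex)*.25,(ys-ey)*.25; r=np.hypot(dx,dy); a=np.arctan2(dy,dx)
print("area mm2",len(xs)/16, "rmax",r.max(),"hole centroid",dx.mean(),dy.mean())
s=(r>16.5)&(r<23); th=.5*np.angle(np.exp(2j*a[s]).mean()); print("slot yaw deg",np.degrees(th)%180)
for sg in(1,-1):
    q=s&(np.cos(a-th)*sg>0); print(sg,q.sum(),np.degrees(np.angle(np.exp(1j*a[q]).mean())), np.mean(dx[q]*-np.sin(th)+dy[q]*np.cos(th)), r[q].max())
# stab
A=np.load("pics/side_P.npy");B=np.load("pics/scene_P.npy")
from scipy.optimize import least_squares
def res(p,P):
    x0,y0,z0,yaw,lean=p
    ax=np.array([-np.sin(lean)*np.cos(yaw),-np.sin(lean)*np.sin(yaw),np.cos(lean)])
    d=P-np.array([x0,y0,z0]); t=d@ax; rad=np.linalg.norm(d-np.outer(t,ax),axis=1)
    # SDF union of cylinders in (rad,t), t from weight centre
    def cyl(R,a,b):
        q=np.stack([rad-R,np.abs(t-(a+b)/2)-(b-a)/2],1)
        return np.linalg.norm(np.maximum(q,0),axis=1)+np.minimum(q.max(1),0)
    return np.min([cyl(.021,-.0175,.0175),cyl(.009,-.0555,-.0175),cyl(.021,-.0655,-.0555),cyl(.013,-.0875,-.0655)],0)
for P in(A,B,np.vstack([A,B])):
    f=least_squares(res,[.385,.3,.089,0,.96],args=(P,),loss="soft_l1",f_scale=.002)
    print(f.x[:3].round(4),np.degrees(f.x[3:]).round(2),np.median(np.abs(f.fun)).round(4))
E
```

```text
circle 0.6545167518615722 -0.05639996337890625 33.71189498901367 ellipse [ 0.65590883 -0.05553724] [62.70278168 64.15779114]
area mm2 873.125 rmax 22.631380318870256 hole centroid 0.33410483478390496 -0.07500525538035606
slot yaw deg 142.2062770401039
1 1159 -37.238717408341536 0.17998155849949185 22.631380318870256
-1 1029 141.5814005953451 0.20411442248488912 21.97021341594417
[0.3847 0.3003 0.089 ] [-5.22 55.75] 0.0014
[0.387  0.2991 0.0898] [-3.91 56.47] 0.0016
[0.3854 0.2999 0.0899] [-4.55 55.9 ] 0.0015
```

View pics/rect.png

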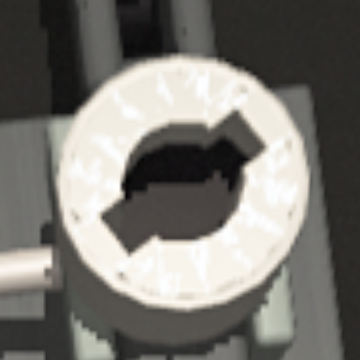

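Measured: weight centre (0.3855, 0.2999, 0.0895), lean about 55°, yaw about -4.5°. The socket is at (0.656, -0.0555) with its slots at yaw about -37.8°. I'll start by moving over the weight and turning the jaws to world y.

Call:
{"name": "move_arm", "arguments": {
  "series": [
    {"tx":-28,"ty":36,"wz":0.145},
    {"tx":-28,"ty":36,"wz":0.145},
    {"tx":-28,"ty":36,"wz":0.145},
    {"tx":-28,"ty":36,"wz":0.145},
    {"tx":-28,"ty":36,"wz":0.145},
    {"tx":-28,"ty":36,"wz":0.145},
    {"tx":-28,"ty":36,"wz":0.145},
    {"tx":-28,"ty":36,"wz":0.145}
  ],
  "hand": 1,
  "force": 50
}}

```text
schema error: expected keys tx, ty, tz, wx, wy, wz
```

```bash
cat >> h.py <<'E'
def state():
    o=get_obs(); R=Ro.from_rotvec(o["tool_rot"]); M=R.as_matrix()
    print("t",round(o["time"],2),"tcp",(o["ee_pos"]*1000).round(1),"jawyaw",np.degrees(np.arctan2(M[1,1],M[0,1])).round(2),"z",M[:,2].round(3),"F",o["ft_force"].round(1),"T",o["wrist_torque"].round(2),"w",round(o["gripper_width"],3)); print("j",o["joints"].round(2))
    return o,M
def goal(yaw,tilt):  # jaw yaw rad, tilt outward(-about n), n = jaw axis dir
    M=Ro.from_euler('z',yaw).as_matrix()@np.array([[-1,0,0],[0,1,0],[0,0,-1.]])@np.eye(3)
    # base: tool y=+y at yaw 0 => jaw yaw = 90deg+yaw
    base=Ro.from_euler('z',yaw-np.pi/2)*Ro.from_matrix(np.array([[1,0,0],[0,-1,0],[0,0,-1.]]))
    return base
def delta(pos,jawyaw_deg,tilt_deg,tiltaxis_deg=None):
    """jaw yaw = direction of tool y; tilt = rotation about tiltaxis (world, horizontal; default jaw axis)"""
    o,M=state(); a=np.radians(jawyaw_deg)
    y=np.array([np.cos(a),np.sin(a),0]); z=np.array([0,0,-1.]); x=np.cross(y,z)
    G=np.stack([x,y,z],1); b=a if tiltaxis_deg is None else np.radians(tiltaxis_deg)
    G=Ro.from_rotvec(np.radians(tilt_deg)*np.array([np.cos(b),np.sin(b),0])).as_matrix()@G
    if pos is not None:
        p=np.array(pos)+.011*G[:,2]; print("shift mm",((p-o["ee_pos"])*1000).round(1))
    print("turn",Ro.from_matrix(G@M.T).as_rotvec().round(4),"deg",np.degrees(Ro.from_matrix(G@M.T).magnitude()).round(2))
E
python3 -c "
from h import *
delta([.3855,.2999,.0895],85.5,-20)"
```

```text
t 2.4 tcp [625.    0.  246.7] jawyaw 0.0 z [ 0.  0. -1.] F [0.  0.4 0.3] T [ 0.02  0.04 -0.02] w 1.001
j [ 0.03  0.69 -0.19  1.57  0.16  0.9  -0.22]
shift mm [-235.8  299.6 -167.6]
turn [-0.2816 -0.2602  1.4758] deg 87.37
```

All six keys are needed in every row.

Call:
{"name": "move_arm", "arguments": {
  "series": [
    {"tx":-28,"ty":36,"tz":0,"wx":0,"wy":0,"wz":0.145},
    {"tx":-28,"ty":36,"tz":0,"wx":0,"wy":0,"wz":0.145},
    {"tx":-28,"ty":36,"tz":0,"wx":0,"wy":0,"wz":0.145},
    {"tx":-28,"ty":36,"tz":0,"wx":0,"wy":0,"wz":0.145},
    {"tx":-28,"ty":36,"tz":0,"wx":0,"wy":0,"wz":0.145},
    {"tx":-28,"ty":36,"tz":0,"wx":0,"wy":0,"wz":0.145},
    {"tx":-28,"ty":36,"tz":0,"wx":0,"wy":0,"wz":0.145},
    {"tx":-28,"ty":36,"tz":0,"wx":0,"wy":0,"wz":0.145}
  ],
  "hand": 1,
  "force": 50
}}

```text
time: 3.2
ee_pos: [0.3979, 0.2887, 0.2478]
tool_rot: [0.599, 3.074, 0.011]
ft_force: [0.6, 1.3, -0.1]
gripper_width: 0.998
```

```bash
python3 -c "
from h import *
delta([.3855,.2999,.0895],85.5,-20)"
```

```text
t 3.2 tcp [397.9 288.7 247.8] jawyaw 67.95 z [ 0.01   0.005 -1.   ] F [ 0.6  1.3 -0.1] T [ 0.06 -0.11 -0.01] w 0.998
j [-0.39  0.55 -0.51  1.96  0.4   0.73  0.04]
shift mm [  -8.6   10.9 -168.6]
turn [-0.0868 -0.3314  0.3018] deg 26.16
```

Call:
{"name": "move_arm", "arguments": {
  "series": [
    {"tx":-2,"ty":3,"tz":-18,"wx":-0.022,"wy":-0.083,"wz":0.076},
    {"tx":-2,"ty":3,"tz":-18,"wx":-0.022,"wy":-0.083,"wz":0.076},
    {"tx":-2,"ty":3,"tz":-18,"wx":-0.022,"wy":-0.083,"wz":0.076},
    {"tx":-2,"ty":2,"tz":-18,"wx":-0.022,"wy":-0.083,"wz":0.076}
  ],
  "hand": 1,
  "force": 50
}}

```text
time: 3.6
ee_pos: [0.3927, 0.3089, 0.1841]
tool_rot: [0.132, 2.811, 0.005]
ft_force: [1.6, 0.7, -0.6]
gripper_width: 1.003
```

```bash
python3 -c "
from h import *
delta([.3855,.2999,.0895],85.5,-20)
s=snapshot('wrist');cv2.imwrite('pics/w2.png',s['frame'][:,:,::-1])
s=snapshot('side');crop(s,200,400,80,240,4,'pics/s2.png')
for q in('stab_weight','stab_foot'):
  for n in ('wrist','side'): print(n,q,[(np.round(d['at'],4),round(d['conf'],2)) for d in landmark_of(n,q)[:4]])"
```

```text
t 3.6 tcp [392.7 308.9 184.1] jawyaw 84.8 z [ 0.322 -0.012 -0.947] F [ 1.6  0.7 -0.6] T [ 0.17  0.13 -0.01] w 1.003
j [-0.93  0.6  -0.01  2.23  1.15  0.3  -0.56]
shift mm [  -3.5   -9.3 -104.9]
turn [-0.0203 -0.0199  0.0121] deg 1.77
wrist stab_weight [(array([0.381 , 0.2979, 0.0848]), 0.8), (array([0.5615, 0.3015, 0.0229]), 0.77), (array([0.5505, 0.6416, 0.0217]), 0.64)]
side stab_weight [(array([0.2993, 0.5258, 0.0196]), 0.8), (array([0.3868, 0.3019, 0.09  ]), 0.76), (array([0.5453, 0.6424, 0.0191]), 0.73), (array([0.5641, 0.2996, 0.0224]), 0.7)]
wrist stab_foot [(array([0.6126, 0.3707, 0.0258]), 0.95), (array([0.451 , 0.2915, 0.0364]), 0.9)]
side stab_foot [(array([0.3495, 0.5952, 0.0217]), 0.78), (array([0.4556, 0.2991, 0.0386]), 0.77), (array([0.6175, 0.3748, 0.0263]), 0.7), (array([0.4691, 0.6854, 0.014 ]), 0.69)]
```

View pics/w2.png

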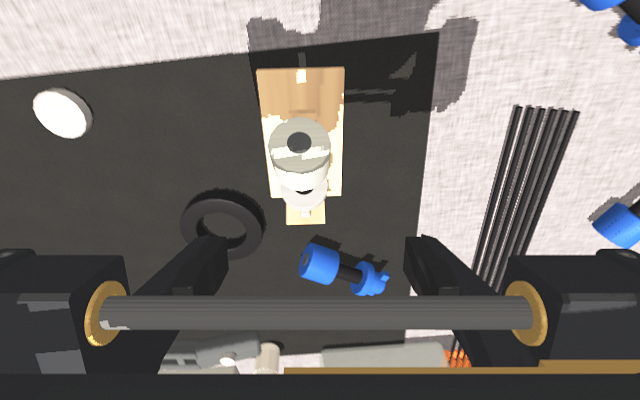

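View pics/s2.png

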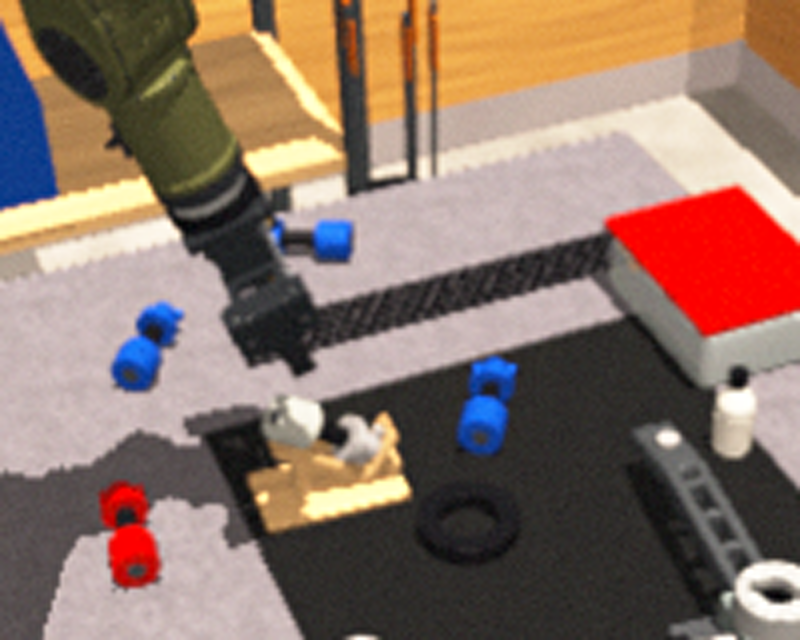

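The wrist view shows the grey weight centred at about (300,148), with the stem in line below it. The jaws are free either side of it, so I'll descend.

Call:
{"name": "move_arm", "arguments": {
  "series": [
    {"tx":-2,"ty":-5,"tz":-20,"wx":-0.01,"wy":-0.01,"wz":0.006},
    {"tx":-1,"ty":-4,"tz":-25,"wx":-0.01,"wy":-0.01,"wz":0.006},
    {"tx":0,"ty":0,"tz":-25,"wx":0,"wy":0,"wz":0},
    {"tx":0,"ty":0,"tz":-20,"wx":0,"wy":0,"wz":0}
  ],
  "hand": 1,
  "force": 50
}}

```text
time: 4.3
ee_pos: [0.4011, 0.2995, 0.1148]
tool_rot: [0.152, 2.784, -0.005]
ft_force: [0.4, 0.2, 0.0]
gripper_width: 0.999
```

```bash
python3 -c "
from h import *
delta([.3855,.2999,.0895],85.5,-20)
"
```

```text
t 4.3 tcp [401.1 299.5 114.8] jawyaw 83.92 z [ 0.346 -0.022 -0.938] F [0.4 0.2 0. ] T [ 0.06  0.2  -0.  ] w 0.999
j [-0.9   0.76 -0.03  2.29  1.88  0.33 -1.33]
shift mm [-11.8   0.1 -35.7]
turn [-0.0152  0.006   0.0277] deg 1.84
```

Call:
{"name": "move_arm", "arguments": {
  "series": [
    {"tx":-3,"ty":0,"tz":-10,"wx":-0.01,"wy":0.1,"wz":0.015},
    {"tx":-4,"ty":0,"tz":-10,"wx":-0.005,"wy":0.05,"wz":0.01}
  ],
  "hand": 1,
  "force": 50
}}

```text
time: 4.5
ee_pos: [0.3947, 0.2977, 0.0963]
tool_rot: [0.134, 2.915, -0.029]
ft_force: [0.5, -0.5, -0.3]
gripper_width: 1.0
```

```bash
python3 -c "
from h import *
delta([.3855,.2999,.0895],85.5,-11)
"
```

```text
t 4.5 tcp [394.7 297.7  96.3] jawyaw 84.66 z [ 0.221 -0.03  -0.975] F [ 0.5 -0.5 -0.3] T [ 0.06  0.15 -0.02] w 1.0
j [-0.95  0.79  0.15  2.23  1.5   0.08 -0.87]
shift mm [ -7.1   2.  -17.6]
turn [0.0123 0.0316 0.0145] deg 2.11
```

Call:
{"name": "move_arm", "arguments": {
  "series": [
    {"tx":-4,"ty":1,"tz":-9,"wx":0.006,"wy":0.016,"wz":0.007},
    {"tx":-3,"ty":1,"tz":-9,"wx":0.006,"wy":0.016,"wz":0.007}
  ],
  "hand": 1,
  "force": 50
}}

```text
time: 4.7
ee_pos: [0.3925, 0.2995, 0.0789]
tool_rot: [0.136, 2.946, -0.003]
ft_force: [0.2, -0.0, -0.2]
gripper_width: 1.0
```

```bash
python3 -c "
from h import *
delta([.3855,.2999,.0895],85.5,-11)
"
```

```text
t 4.7 tcp [392.5 299.5  78.9] jawyaw 84.75 z [ 0.191 -0.011 -0.981] F [ 0.2 -0.  -0.2] T [0.1  0.15 0.02] w 1.0
j [-0.86  0.81  0.02  2.22  1.68  0.13 -1.04]
shift mm [-4.9  0.2 -0.2]
turn [-0.0065  0.0014  0.0131] deg 0.84
```

Call:
{"name": "move_arm", "arguments": {
  "series": [
    {"tx":-5,"ty":0,"tz":0,"wx":-0.006,"wy":0,"wz":0.013}
  ],
  "hand": 1,
  "force": 50
}}

```text
time: 4.8
ee_pos: [0.39, 0.2986, 0.0788]
tool_rot: [0.125, 2.945, -0.008]
ft_force: [0.1, -0.3, -0.9]
gripper_width: 1.002
```

Call:
{"name": "move_arm", "arguments": {
  "series": [
    {"tx":0,"ty":0,"tz":0,"wx":0,"wy":0,"wz":0},
    {"tx":0,"ty":0,"tz":0,"wx":0,"wy":0,"wz":0},
    {"tx":0,"ty":0,"tz":0,"wx":0,"wy":0,"wz":0},
    {"tx":0,"ty":0,"tz":0,"wx":0,"wy":0,"wz":0},
    {"tx":0,"ty":0,"tz":0,"wx":0,"wy":0,"wz":0}
  ],
  "hand": 0,
  "force": 50
}}

```text
time: 5.3
ee_pos: [0.3923, 0.2987, 0.081]
tool_rot: [0.134, 2.943, -0.001]
ft_force: [0.0, 0.3, 0.4]
gripper_width: 0.574
```

```bash
python3 -c "
from h import *
delta([.3855,.2999,.0895],85.5,-11)
s=snapshot('wrist');cv2.imwrite('pics/w3.png',s['frame'][:,:,::-1])
s=snapshot('side');crop(s,220,340,120,220,6,'pics/s3.png')
"
```

```text
t 5.3 tcp [392.3 298.7  81. ] jawyaw 84.82 z [ 0.194 -0.009 -0.981] F [0.  0.3 0.4] T [ 0.18  0.12 -0.02] w 0.574
j [-0.85  0.81  0.01  2.23  1.7   0.14 -1.05]
shift mm [-4.7  1.1 -2.3]
turn [-0.0081  0.0045  0.0118] deg 0.86
```

View pics/w3.png

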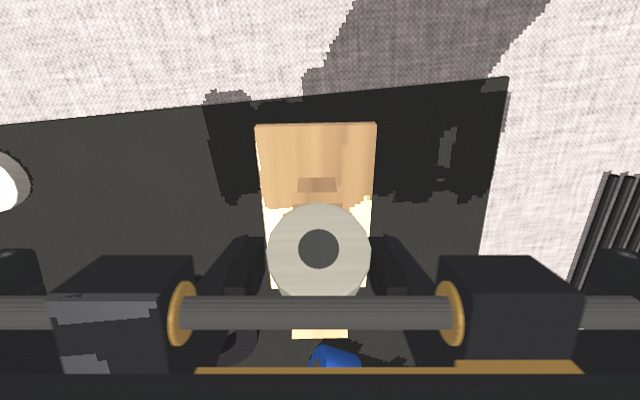

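View pics/s3.png

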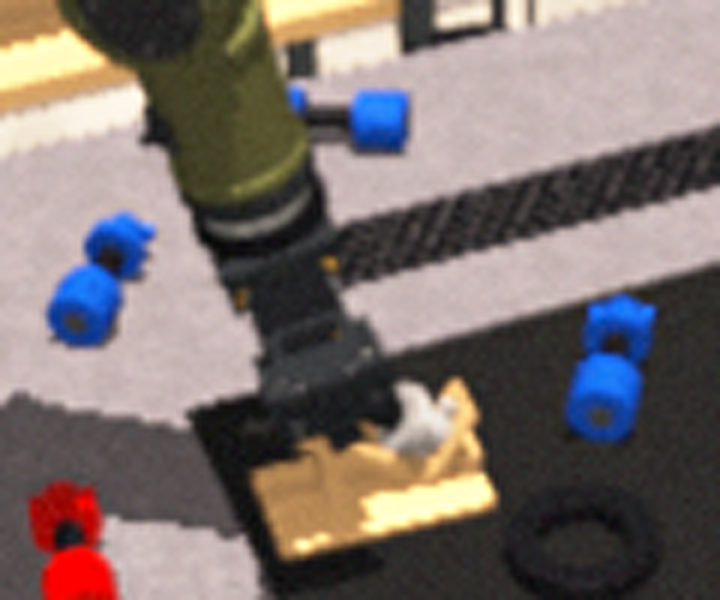

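Call:
{"name": "move_arm", "arguments": {
  "series": [
    {"tx":0,"ty":0,"tz":0,"wx":0,"wy":0,"wz":0},
    {"tx":0,"ty":0,"tz":0,"wx":0,"wy":0,"wz":0},
    {"tx":0,"ty":0,"tz":0,"wx":0,"wy":0,"wz":0}
  ],
  "hand": 0,
  "force": 55
}}

```text
time: 5.7
ee_pos: [0.3924, 0.3001, 0.081]
tool_rot: [0.132, 2.942, 0.002]
ft_force: [-0.4, 0.5, 0.2]
gripper_width: 0.463
```

```bash
python3 -c "
from h import *
state()
"
```

```text
t 5.7 tcp [392.4 300.1  81. ] jawyaw 84.91 z [ 0.195 -0.008 -0.981] F [-0.4  0.5  0.2] T [0.19 0.09 0.01] w 0.463
j [-0.85  0.81  0.01  2.22  1.7   0.14 -1.05]
```

The opening is 0.463, about 41 mm, so it is gripped on the weight. Lifting.

Call:
{"name": "move_arm", "arguments": {
  "series": [
    {"tx":0,"ty":0,"tz":15,"wx":0,"wy":0,"wz":0},
    {"tx":0,"ty":0,"tz":20,"wx":0,"wy":0,"wz":0},
    {"tx":0,"ty":0,"tz":25,"wx":0,"wy":0,"wz":0},
    {"tx":0,"ty":0,"tz":30,"wx":0,"wy":0,"wz":0},
    {"tx":0,"ty":0,"tz":30,"wx":0,"wy":0,"wz":0}
  ],
  "hand": 0,
  "force": 55
}}

```text
time: 6.2
ee_pos: [0.3878, 0.2933, 0.1834]
tool_rot: [0.125, 2.952, -0.033]
ft_force: [2.1, -0.5, -3.6]
gripper_width: 0.461
```

```bash
python3 -c "
from h import *
state()
s=snapshot('side');crop(s,220,360,100,220,5,'pics/s4.png')
"
```

```text
t 6.2 tcp [387.8 293.3 183.4] jawyaw 85.06 z [ 0.185 -0.03  -0.982] F [ 2.1 -0.5 -3.6] T [ 0.22  0.19 -0.  ] w 0.461
j [-0.62  0.6  -0.35  2.15  0.88  0.48 -0.22]
```

View pics/s4.png

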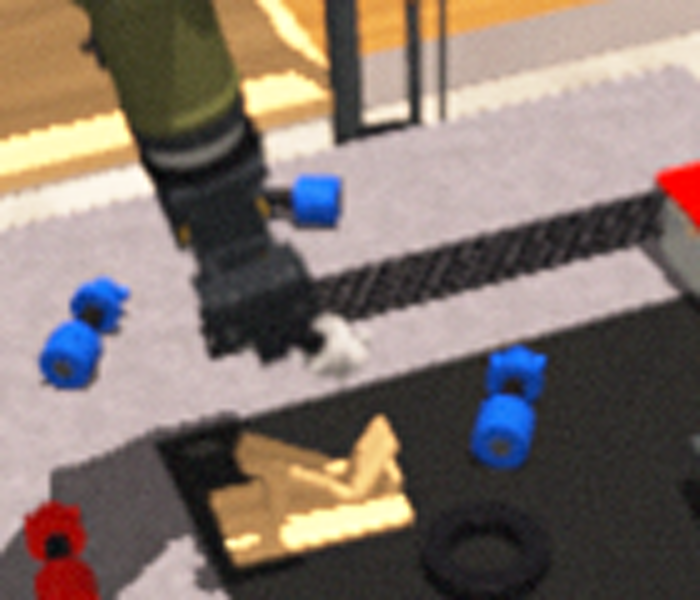

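It is held clear of the rest. Next I'll carry it to the clear mat area and tip it upright (+55° about the lateral axis).

Call:
{"name": "move_arm", "arguments": {
  "series": [
    {"tx":10,"ty":-30,"tz":3,"wx":-0.01,"wy":0.12,"wz":0},
    {"tx":10,"ty":-30,"tz":3,"wx":0.01,"wy":0.12,"wz":0},
    {"tx":10,"ty":-30,"tz":0,"wx":0.01,"wy":0.12,"wz":0},
    {"tx":10,"ty":-30,"tz":0,"wx":0.01,"wy":0.12,"wz":0},
    {"tx":10,"ty":-30,"tz":0,"wx":0.01,"wy":0.12,"wz":0},
    {"tx":10,"ty":-30,"tz":0,"wx":0.01,"wy":0.12,"wz":0},
    {"tx":10,"ty":-30,"tz":0,"wx":0.01,"wy":0.12,"wz":0},
    {"tx":10,"ty":-30,"tz":0,"wx":0.01,"wy":0.12,"wz":0}
  ],
  "hand": 0,
  "force": 55
}}

```text
time: 7.05
ee_pos: [0.4618, 0.0611, 0.189]
tool_rot: [-0.064, -2.382, -0.028]
ft_force: [0.3, 0.1, -4.3]
gripper_width: 0.461
```

```bash
python3 -c "
from h import *
delta([.475,.04,.15],85.5,44)
s=snapshot('side');crop(s,250,430,60,260,4,'pics/s5.png')
W=cloud(s); o=get_obs()
s=snapshot('scene');crop(s,200,360,130,250,5,'pics/c5.png')
for n in ('side','scene'):
  print(n,[(np.round(d['at'],4),round(d['conf'],2)) for d in landmark_of(n,'stab_weight')[:6]],[(np.round(d['at'],4),round(d['conf'],2)) for d in landmark_of(n,'stab_foot')[:6]])
"
```

```text
t 7.05 tcp [461.8  61.1 189. ] jawyaw 86.88 z [-0.687  0.039 -0.725] F [ 0.3  0.1 -4.3] T [ 0.09 -1.36  0.01] w 0.461
j [ 0.21  1.03 -0.73  1.46  0.27  1.54  0.95]
shift mm [  5.5 -20.5 -46.9]
turn [-0.0013  0.0087 -0.0241] deg 1.47
side [(array([0.2264, 0.2649, 0.0201]), 0.82), (array([0.4677, 0.0641, 0.2001]), 0.69), (array([0.5638, 0.2987, 0.0206]), 0.62)] [(array([0.6155, 0.3771, 0.0241]), 0.64), (array([0.2413, 0.3528, 0.0217]), 0.63), (array([0.4631, 0.0613, 0.1145]), 0.58)]
scene [(array([0.5427, 0.643 , 0.0238]), 0.76), (array([0.5648, 0.2968, 0.0285]), 0.6), (array([0.2236, 0.2658, 0.0216]), 0.58), (array([0.4655, 0.0526, 0.1949]), 0.57), (array([0.295 , 0.5232, 0.0203]), 0.54)] [(array([0.4692, 0.6864, 0.0199]), 0.78), (array([0.6118, 0.3752, 0.0184]), 0.66), (array([0.2403, 0.353 , 0.0175]), 0.65), (array([0.469 , 0.0542, 0.1062]), 0.61), (array([0.3448, 0.5979, 0.0194]), 0.48)]
```

View pics/s5.png

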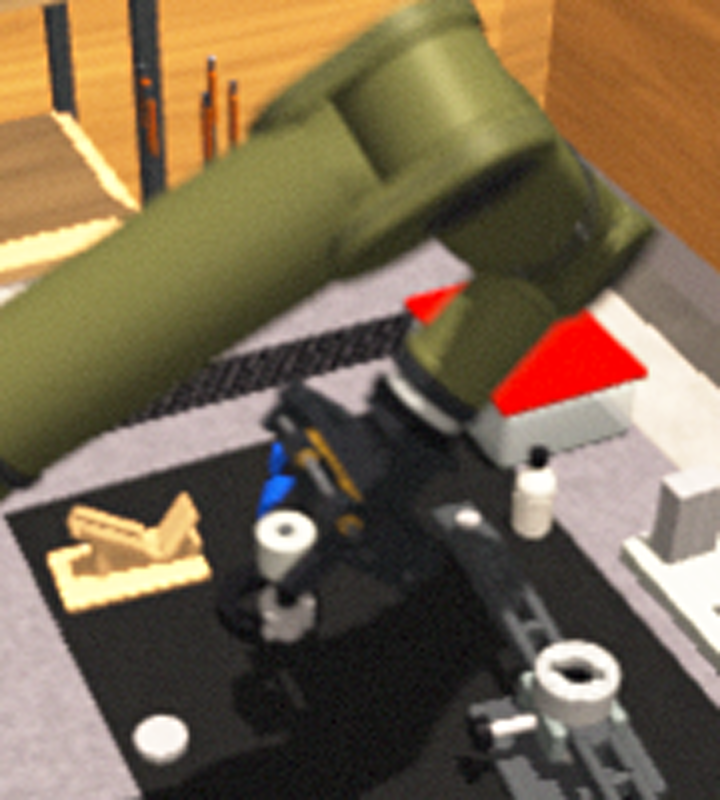

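View pics/c5.png

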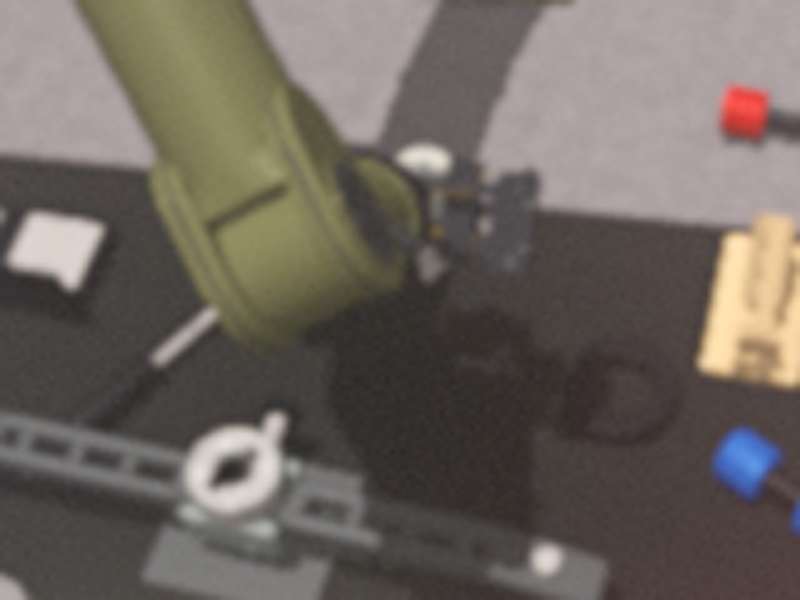

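It is upright to the eye in the side view, with the weight at side px about (321,197). I'll fit the axis to check.

```bash
cat >> h.py <<'E'
from scipy.optimize import least_squares
def fitstab(c0,cams=("side","scene"),rmax=.07):
    Ps=[]
    for n in cams:
        s=snapshot(n); W=cloud(s)
        for d in trace(n,"stab"):
            P=W[d["region"]]; P=P[np.isfinite(P[:,0])]
            if len(P) and np.linalg.norm(np.median(P,0)-c0)<rmax:
                P=P[np.linalg.norm(P-c0,axis=1)<.09]; Ps.append(P); print(n,round(d["conf"],2),len(P)); break
    if not Ps: return
    def res(p,P):
        x0,y0,z0,tx,ty=p
        ax=np.array([tx,ty,1]); ax/=np.linalg.norm(ax)
        d=P-np.array([x0,y0,z0]); t=d@ax; rad=np.linalg.norm(d-np.outer(t,ax),axis=1)
        def cyl(R,a,b):
            q=np.stack([rad-R,np.abs(t-(a+b)/2)-(b-a)/2],1)
            return np.linalg.norm(np.maximum(q,0),axis=1)+np.minimum(q.max(1),0)
        return np.min([cyl(.021,-.0175,.0175),cyl(.009,-.0555,-.0175),cyl(.021,-.0655,-.0555),cyl(.013,-.0875,-.0655)],0)
    for P in Ps+([np.vstack(Ps)] if len(Ps)>1 else []):
        f=least_squares(res,[*c0,0,0],args=(P,),loss="soft_l1",f_scale=.002)
        print("weight",f.x[:3].round(4),"tilt deg x,y",np.degrees(f.x[3:]).round(2),"res",np.median(np.abs(f.fun)).round(4))
E
python3 -c "
from h import *
fitstab(np.array([.466,.06,.197]))"
```

```text
side 0.77 287
scene 0.6 32
weight [0.4643 0.0638 0.1997] tilt deg x,y [-0.11 -0.35] res 0.0011
weight [0.469  0.0669 0.2051] tilt deg x,y [1.94 5.39] res 0.0013
weight [0.4645 0.0636 0.2001] tilt deg x,y [-0.07 -0.51] res 0.0012
```

It is upright within 1°, with the foot at about z = 112 mm. Lowering by 109 mm, the last part slowly.

Call:
{"name": "move_arm", "arguments": {
  "series": [
    {"tx":4,"ty":-7,"tz":-25,"wx":0,"wy":0,"wz":0},
    {"tx":4,"ty":-7,"tz":-25,"wx":0,"wy":0,"wz":0},
    {"tx":2,"ty":-6,"tz":-25,"wx":0,"wy":0,"wz":0},
    {"tx":0,"ty":0,"tz":-18,"wx":0,"wy":0,"wz":0}
  ],
  "hand": 0,
  "force": 55
}}

```text
time: 7.95
ee_pos: [0.4729, 0.0466, 0.0995]
tool_rot: [-0.051, -2.399, -0.026]
ft_force: [0.5, -0.4, -3.8]
gripper_width: 0.464
```

```bash
python3 -c "
from h import *
delta(None,86.9,43.4)
fitstab(np.array([.472,.045,.107]),('side',))"
```

```text
t 7.95 tcp [472.9  46.6  99.5] jawyaw 87.46 z [-0.675  0.033 -0.737] F [ 0.5 -0.4 -3.8] T [-0.01 -1.18 -0.02] w 0.464
j [ 0.21  1.15 -0.69  1.46  0.35  1.43  0.98]
turn [-0.0034  0.0156 -0.0098] deg 1.07
side 0.51 265
weight [0.476  0.0462 0.1095] tilt deg x,y [-0.54  0.26] res 0.0012
```

Call:
{"name": "move_arm", "arguments": {
  "series": [
    {"tx":0,"ty":0,"tz":-10,"wx":0,"wy":0.01,"wz":0},
    {"tx":0,"ty":0,"tz":-5,"wx":0,"wy":0,"wz":0},
    {"tx":0,"ty":0,"tz":-2,"wx":0,"wy":0,"wz":0}
  ],
  "hand": 0,
  "force": 55
}}

```text
time: 8.35
ee_pos: [0.4723, 0.0496, 0.0835]
tool_rot: [-0.047, -2.387, -0.028]
ft_force: [0.4, 0.5, -3.5]
gripper_width: 0.464
```

Call:
{"name": "move_arm", "arguments": {
  "series": [
    {"tx":0,"ty":0,"tz":-1,"wx":0,"wy":0,"wz":0},
    {"tx":0,"ty":0,"tz":-1,"wx":0,"wy":0,"wz":0}
  ],
  "hand": 0,
  "force": 55
}}

```text
time: 8.55
ee_pos: [0.4727, 0.0501, 0.082]
tool_rot: [-0.046, -2.388, -0.029]
ft_force: [0.5, -1.1, -4.2]
gripper_width: 0.463
```

```bash
python3 -c "
from h import *
state()
fitstab(np.array([.474,.045,.09]),('side',))
s=snapshot('side');crop(s,270,390,120,260,5,'pics/s6.png')
state()"
```

```text
t 8.55 tcp [472.7  50.1  82. ] jawyaw 87.63 z [-0.683  0.034 -0.73 ] F [ 0.5 -1.1 -4.2] T [-0.03 -1.24  0.01] w 0.463
j [ 0.2   1.19 -0.69  1.45  0.36  1.42  0.98]
side 0.61 287
weight [0.4765 0.0479 0.0919] tilt deg x,y [ 0.68 -1.44] res 0.0012
t 8.7 tcp [472.6  49.9  81.9] jawyaw 87.62 z [-0.683  0.034 -0.73 ] F [-0.3 -0.6 -3.9] T [ 0.02 -1.21  0.03] w 0.461
j [ 0.2   1.19 -0.69  1.45  0.36  1.42  0.98]
```

View pics/s6.png

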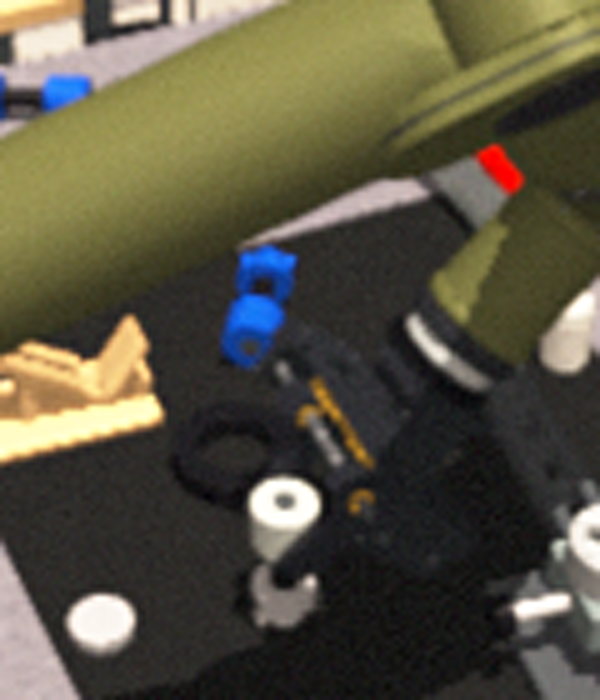

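Call:
{"name": "move_arm", "arguments": {
  "series": [
    {"tx":0,"ty":0,"tz":-1.5,"wx":0,"wy":0,"wz":0},
    {"tx":0,"ty":0,"tz":-1,"wx":0,"wy":0,"wz":0}
  ],
  "hand": 0,
  "force": 55
}}

```text
time: 8.9
ee_pos: [0.4728, 0.0499, 0.0797]
tool_rot: [-0.046, -2.389, -0.029]
ft_force: [0.0, 0.3, -4.0]
gripper_width: 0.458
```

Call:
{"name": "move_arm", "arguments": {
  "series": [
    {"tx":0,"ty":0,"tz":-1,"wx":0,"wy":0,"wz":0},
    {"tx":0,"ty":0,"tz":0,"wx":0,"wy":0,"wz":0}
  ],
  "hand": 0,
  "force": 55
}}

```text
time: 9.1
ee_pos: [0.4729, 0.0499, 0.0795]
tool_rot: [-0.046, -2.388, -0.029]
ft_force: [0.7, -0.4, -4.1]
gripper_width: 0.458
```

Call:
{"name": "move_arm", "arguments": {
  "series": [
    {"tx":0,"ty":0,"tz":-1.5,"wx":0,"wy":0,"wz":0},
    {"tx":0,"ty":0,"tz":-1,"wx":0,"wy":0,"wz":0}
  ],
  "hand": 0,
  "force": 55
}}

```text
time: 9.3
ee_pos: [0.4728, 0.05, 0.0794]
tool_rot: [-0.046, -2.387, -0.029]
ft_force: [0.9, -0.3, 4.2]
gripper_width: 0.464
```

```bash
python3 -c "
from h import *
state()
fitstab(np.array([.474,.045,.09]),('side',))
"
```

```text
t 9.3 tcp [472.8  50.   79.4] jawyaw 87.63 z [-0.684  0.034 -0.728] F [ 0.9 -0.3  4.2] T [-0.18 -0.38  0.18] w 0.464
j [ 0.2   1.19 -0.69  1.44  0.36  1.42  0.98]
```

It has touched down (about 8 N change in vertical force). Releasing.

Call:
{"name": "move_arm", "arguments": {
  "series": [
    {"tx":0,"ty":0,"tz":0,"wx":0,"wy":0,"wz":0},
    {"tx":0,"ty":0,"tz":0,"wx":0,"wy":0,"wz":0},
    {"tx":0,"ty":0,"tz":0,"wx":0,"wy":0,"wz":0},
    {"tx":0,"ty":0,"tz":0,"wx":0,"wy":0,"wz":0},
    {"tx":0,"ty":0,"tz":0,"wx":0,"wy":0,"wz":0},
    {"tx":0,"ty":0,"tz":0,"wx":0,"wy":0,"wz":0},
    {"tx":0,"ty":0,"tz":0,"wx":0,"wy":0,"wz":0}
  ],
  "hand": 1,
  "force": 55
}}

```text
time: 10.1
ee_pos: [0.472, 0.0507, 0.0792]
tool_rot: [-0.045, -2.385, -0.03]
ft_force: [0.4, 0.2, 0.4]
gripper_width: 0.998
```

```bash
python3 -c "
from h import *
state()
fitstab(np.array([.474,.045,.09]),('side','scene','wrist'))
s=snapshot('side');crop(s,270,390,120,260,5,'pics/s7.png')
s=snapshot('wrist');cv2.imwrite('pics/w7.png',s['frame'][:,:,::-1])"
```

```text
t 10.1 tcp [472.   50.7  79.2] jawyaw 87.65 z [-0.685  0.035 -0.727] F [0.4 0.2 0.4] T [ 0.03 -0.75  0.  ] w 0.998
j [ 0.2   1.19 -0.69  1.44  0.36  1.42  0.98]
side 0.71 257
scene 0.41 21
wrist 0.57 7669
weight [0.4775 0.0506 0.0893] tilt deg x,y [0.56 0.22] res 0.0013
weight [0.4743 0.0516 0.0926] tilt deg x,y [-3.24  3.95] res 0.0011
weight [0.4771 0.05   0.09  ] tilt deg x,y [-0.17 -0.05] res 0.0004
weight [0.4762 0.0509 0.09  ] tilt deg x,y [-0.26  0.14] res 0.0004
```

View pics/s7.png

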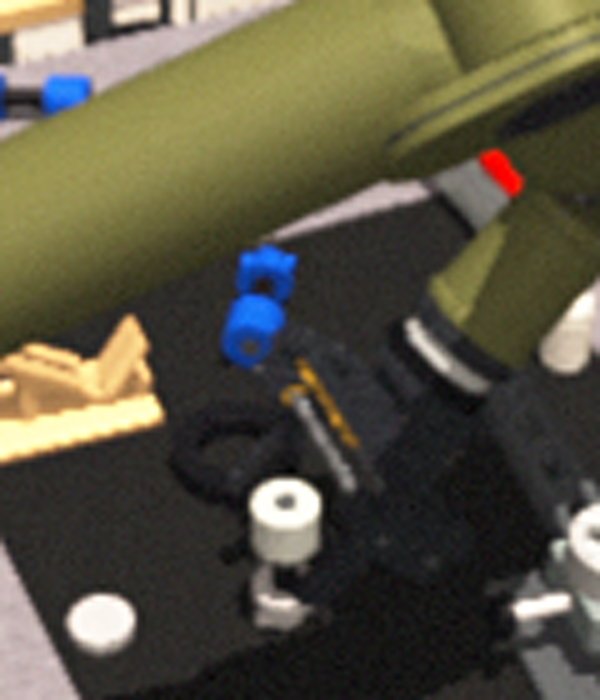

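View pics/w7.png

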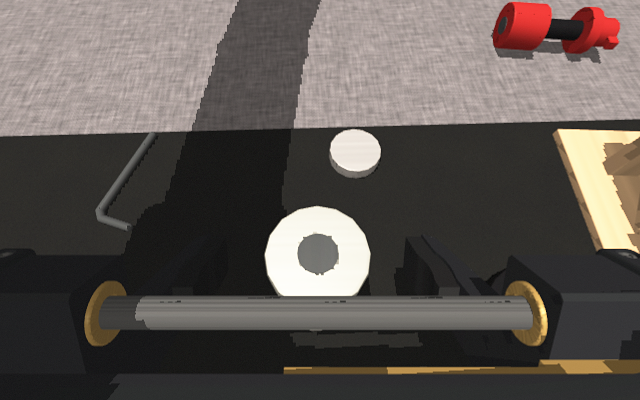

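It stands by itself, upright within 0.5°. Retreating along the tool axis, then a look at the lugs.

Call:
{"name": "move_arm", "arguments": {
  "series": [
    {"tx":14,"ty":-1,"tz":14,"wx":0,"wy":0,"wz":0},
    {"tx":20,"ty":-1,"tz":22,"wx":0,"wy":0,"wz":0},
    {"tx":20,"ty":-1,"tz":25,"wx":0,"wy":0,"wz":0},
    {"tx":15,"ty":0,"tz":25,"wx":0,"wy":0,"wz":0},
    {"tx":10,"ty":0,"tz":25,"wx":0,"wy":0,"wz":0}
  ],
  "hand": 1,
  "force": 55
}}

```text
time: 11.0
ee_pos: [0.5496, 0.046, 0.1914]
tool_rot: [-0.043, -2.375, -0.027]
ft_force: [0.4, -0.3, -0.8]
gripper_width: 0.999
```

```bash
python3 -c "
from h import *
delta([.477,.0505,.20],50,0)
fitstab(np.array([.477,.05,.09]),('side','wrist'))
s=snapshot('wrist');cv2.imwrite('pics/w8.png',s['frame'][:,:,::-1]);np.savez('pics/w8.npz',**{k:np.array(v) for k,v in s.items()})"
```

```text
t 11.0 tcp [549.6  46.  191.4] jawyaw 87.78 z [-0.693  0.032 -0.72 ] F [ 0.4 -0.3 -0.8] T [ 0.1  -0.72  0.06] w 0.999
j [ 0.16  1.13 -0.7   1.12  0.3   1.78  1.05]
shift mm [-72.6   4.5  -2.4]
turn [-0.2872 -0.7254 -0.629 ] deg 57.42
side 0.6 338
wrist 0.74 3042
weight [0.4772 0.0503 0.0896] tilt deg x,y [0.73 0.14] res 0.0012
weight [0.4772 0.0509 0.0898] tilt deg x,y [-1.04  0.06] res 0.0004
weight [0.4772 0.0508 0.0898] tilt deg x,y [-0.83  0.21] res 0.0004
```

View pics/w8.png

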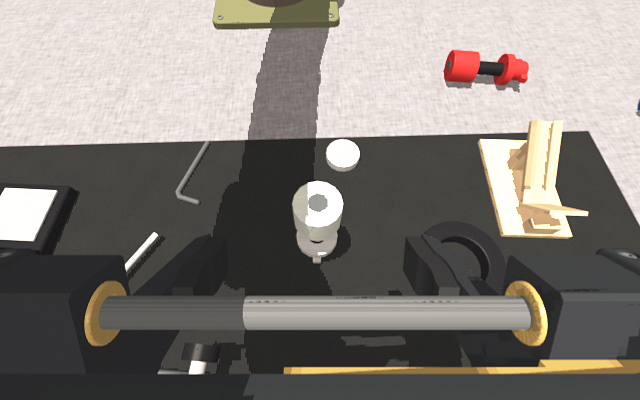

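The wrist picture shows the stabiliser standing, weight at (317,203), with one lug tip at (317,261). I'll get the lug yaw from the depth and the tip pixels.

```bash
python3 -c "
from h import *
s=dict(np.load('pics/w8.npz'))
W=cloud(s); c=np.array([.4772,.0508])
crop(s,280,355,170,285,6,'pics/lug.png')
d=W[...,:2]-c; r=np.hypot(d[...,0],d[...,1])
m=(W[...,2]>.0055)&(W[...,2]<.0135)&(r>.0145)&(r<.024)
print(m.sum()); P=W[m]
vv,uu=np.nonzero(m); print(uu.min(),uu.max(),vv.min(),vv.max())
a=np.arctan2(P[:,1]-c[1],P[:,0]-c[0]); print(np.degrees(np.angle(np.exp(1j*a).mean())), P.mean(0), P.min(0),P.max(0))
for yaw in(-10,-5,0,5):
  y=np.radians(yaw); print(yaw,proj(s,[[c[0]+.02*np.cos(y),c[1]+.02*np.sin(y),.012],[c[0]+.02*np.cos(y),c[1]+.02*np.sin(y),.003]]).round(1).tolist())
"
```

```text
38
313 320 258 263
-2.1592349456327717 [0.49631976 0.05008101 0.01037266] [0.49410341 0.04647376 0.00589367] [0.49806481 0.05391959 0.01266336]
-10 [[313.8, 260.4], [313.8, 262.8]]
-5 [[315.5, 260.6], [315.4, 263.0]]
0 [[317.2, 260.6], [317.1, 263.0]]
5 [[318.8, 260.5], [318.7, 262.9]]
```

View pics/lug.png

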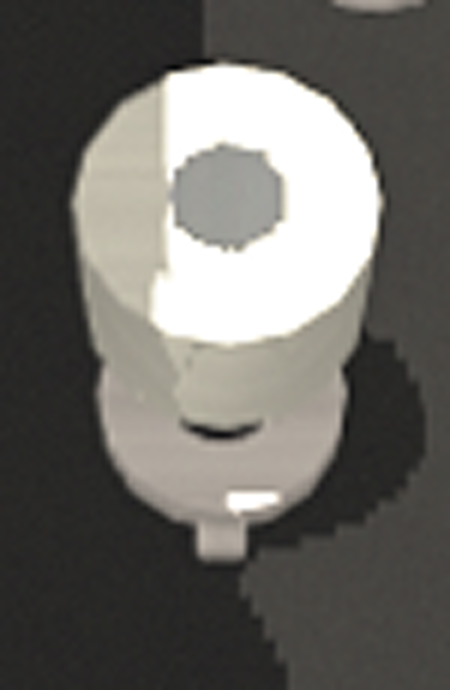

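Lug yaw is about -1.9°, as predicted. Next I turn the tool to point straight down above the weight, with jaw yaw about 50° to leave room for the twist.

Call:
{"name": "move_arm", "arguments": {
  "series": [
    {"tx":-10,"ty":0.6,"tz":2,"wx":-0.041,"wy":-0.104,"wz":-0.09},
    {"tx":-10,"ty":0.6,"tz":2,"wx":-0.041,"wy":-0.104,"wz":-0.09},
    {"tx":-10,"ty":0.6,"tz":2,"wx":-0.041,"wy":-0.104,"wz":-0.09},
    {"tx":-10,"ty":0.6,"tz":0,"wx":-0.041,"wy":-0.104,"wz":-0.09},
    {"tx":-10,"ty":0.6,"tz":0,"wx":-0.041,"wy":-0.104,"wz":-0.09},
    {"tx":-10,"ty":0.6,"tz":0,"wx":-0.041,"wy":-0.104,"wz":-0.09},
    {"tx":-10,"ty":0.6,"tz":0,"wx":-0.041,"wy":-0.104,"wz":-0.09}
  ],
  "hand": 1,
  "force": 55
}}

```text
time: 11.95
ee_pos: [0.4681, 0.0456, 0.1829]
tool_rot: [1.121, 2.929, 0.012]
ft_force: [0.2, 0.1, -0.8]
gripper_width: 0.996
```

```bash
python3 -c "
from h import *
delta([.4772,.0508,.15],50,0)"
```

```text
t 11.95 tcp [468.1  45.6 182.9] jawyaw 48.11 z [ 0.008  0.005 -1.   ] F [ 0.2  0.1 -0.8] T [-0.02 -0.07 -0.02] w 0.996
j [ 0.07  0.62 -0.42  2.09  0.49  0.52  0.14]
shift mm [  9.1   5.2 -43.9]
turn [-0.0053  0.0078  0.0329] deg 1.96
```

Call:
{"name": "move_arm", "arguments": {
  "series": [
    {"tx":5,"ty":3,"tz":-10,"wx":-0.005,"wy":0.008,"wz":0},
    {"tx":4,"ty":2,"tz":-10,"wx":0,"wy":0,"wz":0},
    {"tx":0,"ty":0,"tz":-8,"wx":0,"wy":0,"wz":0}
  ],
  "hand": 1,
  "force": 55
}}

```text
time: 12.25
ee_pos: [0.4682, 0.0498, 0.1528]
tool_rot: [-1.111, -2.93, 0.014]
ft_force: [-0.2, 0.8, 0.4]
gripper_width: 1.002
```

```bash
python3 -c "
from h import *
delta([.4772,.0508,.0905],48.5,0)
fitstab(np.array([.477,.05,.09]),('wrist',))
s=snapshot('wrist');cv2.imwrite('pics/w9.png',s['frame'][:,:,::-1])"
```

```text
t 12.25 tcp [468.2  49.8 152.8] jawyaw 48.48 z [-0.011 -0.005 -1.   ] F [-0.2  0.8  0.4] T [-0.01 -0.03  0.01] w 1.002
j [ 0.03  0.68 -0.37  2.09  0.52  0.47  0.1 ]
shift mm [  9.    1.  -73.3]
turn [ 0.0051 -0.0109  0.0004] deg 0.69
wrist 0.62 4596
weight [0.4776 0.0505 0.0902] tilt deg x,y [0.61 0.06] res 0.0004
```

View pics/w9.png

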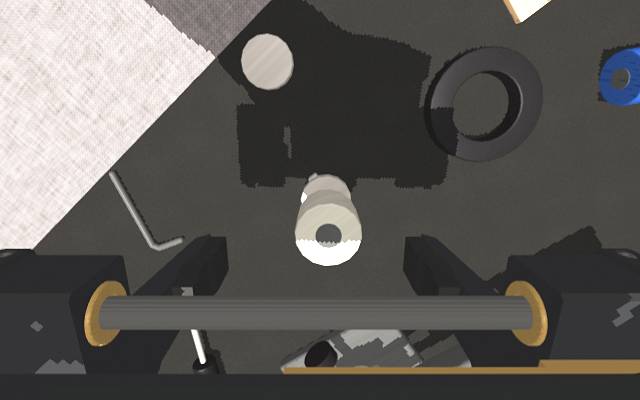

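The weight is centred at (328,236) between the jaws, 9 mm off in x. I'll correct that, then descend.

Call:
{"name": "move_arm", "arguments": {
  "series": [
    {"tx":9,"ty":1,"tz":-2,"wx":0.005,"wy":-0.011,"wz":0},
    {"tx":0,"ty":0,"tz":-3,"wx":0,"wy":0,"wz":0}
  ],
  "hand": 1,
  "force": 55
}}

```text
time: 12.6
ee_pos: [0.4797, 0.0502, 0.1474]
tool_rot: [1.118, 2.935, 0.003]
ft_force: [0.2, 0.1, -0.9]
gripper_width: 0.996
```

```bash
python3 -c "
from h import *
delta([.4775,.0506,.0905],48.5,0)"
```

```text
t 12.6 tcp [479.7  50.2 147.4] jawyaw 48.3 z [ 0.002  0.001 -1.   ] F [ 0.2  0.1 -0.9] T [-0.02 -0.06 -0.02] w 0.996
j [ 0.03  0.69 -0.36  2.08  0.53  0.46  0.1 ]
shift mm [ -2.2   0.4 -67.9]
turn [-0.0015  0.0018  0.0035] deg 0.24
```

Call:
{"name": "move_arm", "arguments": {
  "series": [
    {"tx":-2,"ty":0,"tz":-18,"wx":0,"wy":0,"wz":0},
    {"tx":0,"ty":0,"tz":-18,"wx":0,"wy":0,"wz":0},
    {"tx":0,"ty":0,"tz":-16,"wx":0,"wy":0,"wz":0},
    {"tx":0,"ty":0,"tz":-13,"wx":0,"wy":0,"wz":0}
  ],
  "hand": 1,
  "force": 55
}}

```text
time: 13.0
ee_pos: [0.482, 0.0497, 0.0813]
tool_rot: [1.121, 2.927, 0.012]
ft_force: [0.0, 0.8, 0.4]
gripper_width: 0.999
```

```bash
python3 -c "
from h import *
delta([.4775,.0506,.0905],48.5,0)"
```

```text
t 13.0 tcp [482.   49.7  81.3] jawyaw 48.08 z [ 0.009  0.004 -1.   ] F [0.  0.8 0.4] T [ 0.04 -0.03 -0.02] w 0.999
j [-0.06  0.81 -0.22  2.12  0.63  0.27  0.01]
shift mm [-4.5  0.9 -1.8]
turn [-0.0044  0.0092  0.0073] deg 0.72
```

Call:
{"name": "move_arm", "arguments": {
  "series": [
    {"tx":-4.5,"ty":1,"tz":-1,"wx":-0.004,"wy":0.009,"wz":0},
    {"tx":0,"ty":0,"tz":0,"wx":0,"wy":0,"wz":0}
  ],
  "hand": 1,
  "force": 55
}}

```text
time: 13.2
ee_pos: [0.4771, 0.0505, 0.0789]
tool_rot: [-1.123, -2.932, 0.002]
ft_force: [-0.4, 0.1, 0.2]
gripper_width: 1.003
```

```bash
python3 -c "
from h import *
delta([.4775,.0506,.0905],48.5,0)"
```

```text
t 13.2 tcp [477.1  50.5  78.9] jawyaw 48.07 z [-0.002 -0.    -1.   ] F [-0.4  0.1  0.2] T [-0.02 -0.03  0.03] w 1.003
j [-0.07  0.81 -0.22  2.12  0.63  0.27  0.01]
shift mm [0.4 0.1 0.6]
turn [ 0.0005 -0.0024  0.0076] deg 0.46
```

Aligned within 1 mm. Closing on the weight.

Call:
{"name": "move_arm", "arguments": {
  "series": [
    {"tx":0,"ty":0,"tz":0,"wx":0,"wy":0,"wz":0},
    {"tx":0,"ty":0,"tz":0,"wx":0,"wy":0,"wz":0},
    {"tx":0,"ty":0,"tz":0,"wx":0,"wy":0,"wz":0},
    {"tx":0,"ty":0,"tz":0,"wx":0,"wy":0,"wz":0},
    {"tx":0,"ty":0,"tz":0,"wx":0,"wy":0,"wz":0},
    {"tx":0,"ty":0,"tz":0,"wx":0,"wy":0,"wz":0},
    {"tx":0,"ty":0,"tz":0,"wx":0,"wy":0,"wz":0},
    {"tx":0,"ty":0,"tz":0,"wx":0,"wy":0,"wz":0}
  ],
  "hand": 0,
  "force": 55
}}

```text
time: 14.0
ee_pos: [0.4787, 0.0505, 0.0813]
tool_rot: [1.125, 2.932, 0.002]
ft_force: [0.5, 0.7, -0.5]
gripper_width: 0.463
```

```bash
python3 -c "
from h import *
state()"
```

```text
t 14.0 tcp [478.7  50.5  81.3] jawyaw 48.0 z [ 0.002  0.001 -1.   ] F [ 0.5  0.7 -0.5] T [ 0.02 -0.02 -0.02] w 0.463
j [-0.06  0.81 -0.22  2.12  0.63  0.27  0.01]
```

Call:
{"name": "move_arm", "arguments": {
  "series": [
    {"tx":0,"ty":0,"tz":20,"wx":0,"wy":0,"wz":0},
    {"tx":0,"ty":0,"tz":35,"wx":0,"wy":0,"wz":0},
    {"tx":0,"ty":0,"tz":40,"wx":0,"wy":0,"wz":0},
    {"tx":15,"ty":-10,"tz":40,"wx":0,"wy":0,"wz":-0.1},
    {"tx":35,"ty":-22,"tz":10,"wx":0,"wy":0,"wz":-0.13},
    {"tx":35,"ty":-22,"tz":0,"wx":0,"wy":0,"wz":-0.13},
    {"tx":35,"ty":-22,"tz":0,"wx":0,"wy":0,"wz":-0.13},
    {"tx":30,"ty":-18,"tz":0,"wx":0,"wy":0,"wz":-0.13}
  ],
  "hand": 0,
  "force": 55
}}

```text
time: 14.8
ee_pos: [0.6225, -0.0445, 0.2295]
tool_rot: [-1.97, -2.427, 0.0]
ft_force: [1.1, 0.7, -4.0]
gripper_width: 0.467
```

```bash
python3 -c "
from h import *
delta([.656,-.0555,.24],12.1,0)
fitstab(np.array([.63,-.035,.235]),('side','scene'))
s=snapshot('wrist');cv2.imwrite('pics/w10.png',s['frame'][:,:,::-1])
s=snapshot('side');crop(s,300,450,120,300,4,'pics/s10.png')
s=snapshot('scene');crop(s,190,310,150,270,5,'pics/c10.png')"
```

```text
t 14.8 tcp [622.5 -44.5 229.5] jawyaw 11.87 z [-0.013  0.01  -1.   ] F [ 1.1  0.7 -4. ] T [ 0.01 -0.14 -0.04] w 0.467
j [ 0.18  0.72 -0.32  1.57  0.26  0.9  -0.02]
shift mm [ 33.5 -11.   -0.5]
turn [-0.0099 -0.0126  0.0042] deg 0.95
side 0.65 294
scene 0.53 37
weight [ 0.6195 -0.0419  0.2377] tilt deg x,y [1.09 0.01] res 0.001
weight [ 0.6239 -0.0431  0.2412] tilt deg x,y [-2.8   1.98] res 0.0012
weight [ 0.6194 -0.0419  0.2378] tilt deg x,y [0.1  0.22] res 0.0011
```

View pics/w10.png

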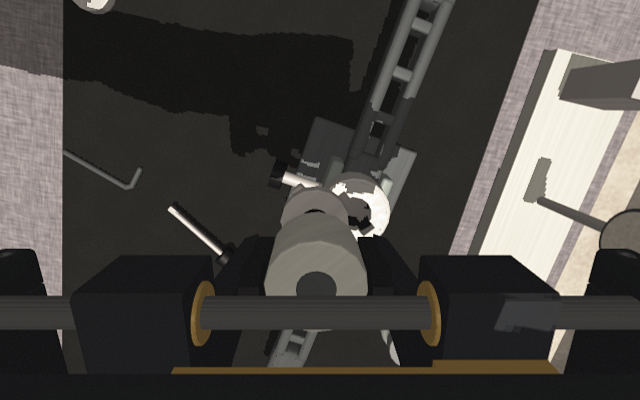

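View pics/s10.png

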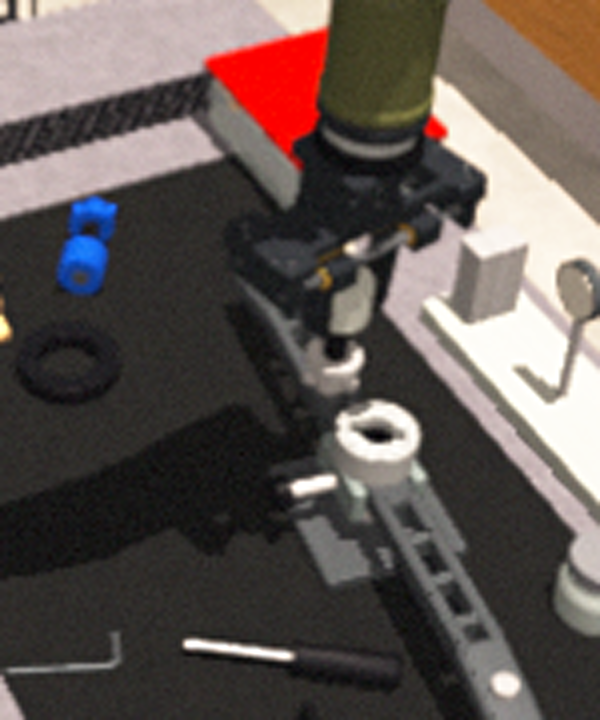

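View pics/c10.png

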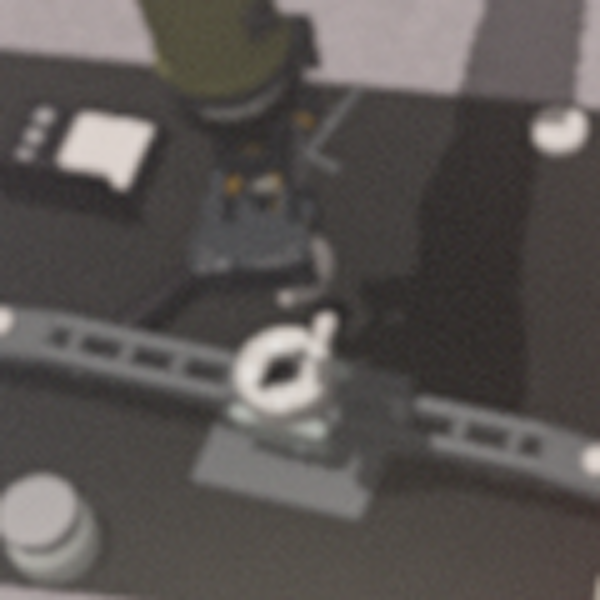

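Call:
{"name": "move_arm", "arguments": {
  "series": [
    {"tx":16,"ty":-6,"tz":0,"wx":-0.005,"wy":-0.006,"wz":0.002},
    {"tx":17,"ty":-5,"tz":0,"wx":-0.005,"wy":-0.006,"wz":0.002},
    {"tx":0,"ty":0,"tz":0,"wx":0,"wy":0,"wz":0}
  ],
  "hand": 0,
  "force": 55
}}

```text
time: 15.45
ee_pos: [0.6505, -0.0493, 0.2291]
tool_rot: [-1.951, -2.454, 0.004]
ft_force: [-0.1, -0.3, -2.9]
gripper_width: 0.464
```

```bash
python3 -c "
from h import *
delta([.656,-.0555,.24],12.1,0)
fitstab(np.array([.656,-.055,.235]),('side','wrist'))
state()
for n in('side','scene'):
  s=snapshot(n);W=cloud(s)
  m=(np.abs(W[...,2]-.1)<.003)&(np.hypot(W[...,0]-.656,W[...,1]+.0555)<.04)
  P=W[m][:,:2]
  # fit annulus: max coverage: circle R=32 enclosing
  f=least_squares(lambda c: np.maximum(np.hypot(P[:,0]-c[0],P[:,1]-c[1])-.032,0)*5+np.minimum(np.hypot(P[:,0]-c[0],P[:,1]-c[1])-.015,0),[.656,-.0555],loss='soft_l1',f_scale=.002)
  print(n,len(P),f.x.round(4),P.min(0),P.max(0))
s=snapshot('wrist');cv2.imwrite('pics/w11.png',s['frame'][:,:,::-1])
s=snapshot('side');crop(s,340,450,170,290,5,'pics/s11.png')"
```

```text
t 15.45 tcp [650.5 -49.3 229.1] jawyaw 13.02 z [-0.007  0.002 -1.   ] F [-0.1 -0.3 -2.9] T [ 0.05 -0.03  0.03] w 0.464
j [ 0.17  0.76 -0.32  1.48  0.27  0.95  0.01]
shift mm [ 5.5 -6.2 -0.1]
turn [-0.0022 -0.0066 -0.0161] deg 1.0
side 0.75 271
wrist 0.63 8543
weight [ 0.6477 -0.0469  0.2368] tilt deg x,y [1.01 0.06] res 0.0013
weight [ 0.6484 -0.0476  0.2377] tilt deg x,y [ 1.58 -0.21] res 0.0003
weight [ 0.6484 -0.0476  0.2377] tilt deg x,y [ 1.59 -0.28] res 0.0003
t 15.65 tcp [648.5 -49.  229.1] jawyaw 13.03 z [-0.01   0.002 -1.   ] F [-0.2 -0.2 -3.9] T [-0.02 -0.03 -0.02] w 0.466
j [ 0.17  0.76 -0.32  1.49  0.27  0.95  0.  ]
side 135 [ 0.6522 -0.0562] [ 0.62286108 -0.08832171] [ 0.68421514 -0.02410899]
scene 127 [ 0.6563 -0.0527] [ 0.62476296 -0.08381663] [ 0.68825619 -0.02259072]
```

View pics/w11.png

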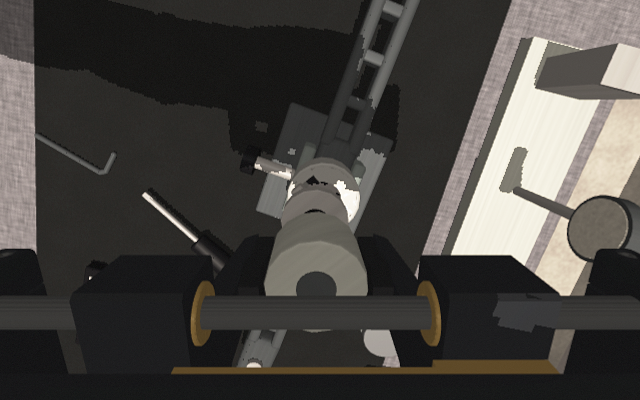

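View pics/s11.png

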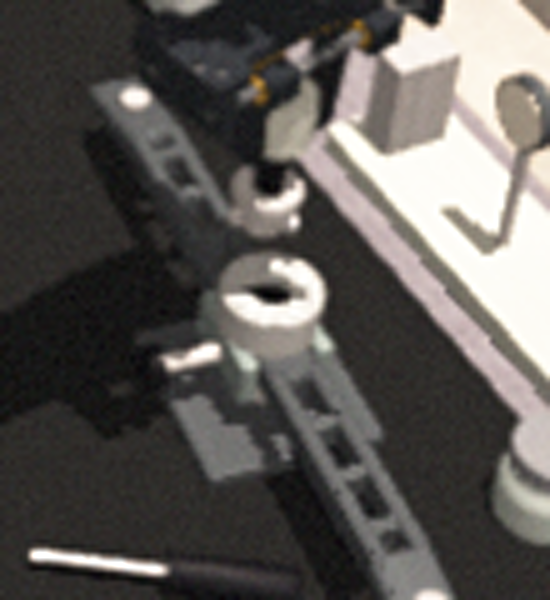

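Call:
{"name": "move_arm", "arguments": {
  "series": [
    {"tx":7.5,"ty":-6.5,"tz":-10,"wx":-0.002,"wy":-0.01,"wz":-0.016},
    {"tx":0,"ty":0,"tz":-10,"wx":0,"wy":0,"wz":0},
    {"tx":0,"ty":0,"tz":0,"wx":0,"wy":0,"wz":0}
  ],
  "hand": 0,
  "force": 55
}}

```text
time: 16.15
ee_pos: [0.6569, -0.0569, 0.2075]
tool_rot: [1.976, 2.439, 0.002]
ft_force: [-0.3, 0.3, -3.8]
gripper_width: 0.458
```

```bash
python3 -c "
from h import *
delta([.656,-.0558,.20],12.1,0)
fitstab(np.array([.656,-.055,.218]),('side','wrist'))
state()
"
```

```text
t 16.15 tcp [656.9 -56.9 207.5] jawyaw 11.97 z [ 0.002 -0.    -1.   ] F [-0.3  0.3 -3.8] T [ 0.04  0.01 -0.03] w 0.458
j [ 0.18  0.79 -0.31  1.49  0.28  0.9  -0.01]
shift mm [ -0.9   1.1 -18.5]
turn [0.0005 0.0023 0.0022] deg 0.19
side 0.59 292
wrist 0.61 8569
weight [ 0.6533 -0.0544  0.2156] tilt deg x,y [-0.57  0.94] res 0.0011
weight [ 0.6575 -0.0561  0.2177] tilt deg x,y [ 0.76 -0.03] res 0.0003
weight [ 0.6574 -0.0561  0.2176] tilt deg x,y [ 1.01 -0.1 ] res 0.0003
t 16.35 tcp [658.3 -56.7 209.7] jawyaw 11.98 z [ 0.006 -0.    -1.   ] F [-0.3  1.1 -4.1] T [ 0.   -0.06  0.01] w 0.464
j [ 0.18  0.79 -0.31  1.49  0.28  0.9  -0.01]
```

Call:
{"name": "move_arm", "arguments": {
  "series": [
    {"tx":-2,"ty":1,"tz":-10,"wx":0,"wy":0.004,"wz":0},
    {"tx":0,"ty":0,"tz":-10,"wx":0,"wy":0,"wz":0},
    {"tx":0,"ty":0,"tz":0,"wx":0,"wy":0,"wz":0}
  ],
  "hand": 0,
  "force": 55
}}

```text
time: 16.65
ee_pos: [0.6563, -0.0552, 0.1887]
tool_rot: [1.975, 2.44, 0.003]
ft_force: [-1.1, 0.3, -3.6]
gripper_width: 0.464
```

```bash
python3 -c "
from h import *
delta([.656,-.0556,.17],12.1,0)
fitstab(np.array([.656,-.055,.197]),('side','wrist'))
s=snapshot('wrist');crop(s,240,400,140,300,4,'pics/w12.png')
s=snapshot('side');crop(s,340,450,170,290,5,'pics/s12.png')
delta([.656,-.0556,.17],12.1,0)
"
```

```text
t 16.65 tcp [656.3 -55.2 188.7] jawyaw 12.01 z [ 0.003 -0.    -1.   ] F [-1.1  0.3 -3.6] T [-0.01  0.06  0.01] w 0.464
j [ 0.17  0.81 -0.3   1.51  0.29  0.86 -0.02]
shift mm [ -0.3  -0.4 -29.7]
turn [0.0001 0.003  0.0016] deg 0.19
side 0.83 273
wrist 0.59 8460
weight [ 0.6531 -0.0525  0.1969] tilt deg x,y [-0.08  0.42] res 0.001
weight [ 0.6569 -0.054   0.1988] tilt deg x,y [ 0.7  -0.08] res 0.0003
weight [ 0.6567 -0.054   0.1987] tilt deg x,y [ 0.97 -0.18] res 0.0003
t 16.95 tcp [657.8 -55.2 191. ] jawyaw 11.98 z [ 0.007 -0.    -1.   ] F [ 0.5 -0.1 -4.2] T [ 0.04 -0.05  0.03] w 0.465
j [ 0.17  0.81 -0.3   1.51  0.29  0.86 -0.02]
shift mm [ -1.8  -0.4 -32. ]
turn [0.     0.007  0.0021] deg 0.42
```

View pics/w12.png

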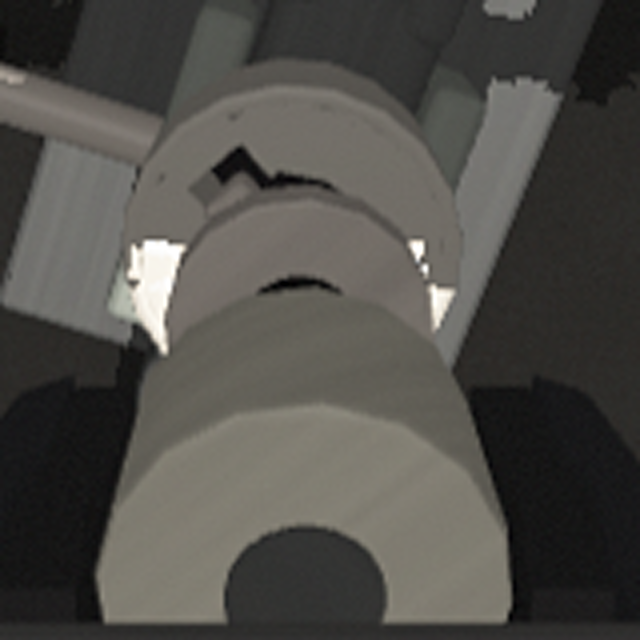

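View pics/s12.png

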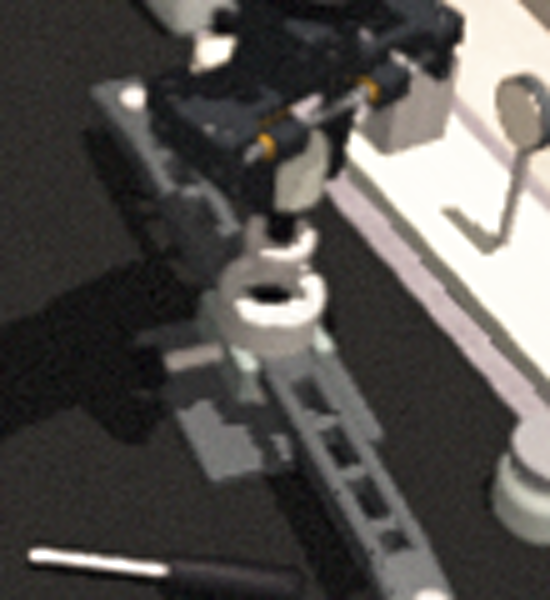

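In the wrist crop the lug at (232,195) lies beside its slot at (230,170), which fits a foot still about 10 mm above the plate. I'll nudge it and go down in small steps, watching the force.

Call:
{"name": "move_arm", "arguments": {
  "series": [
    {"tx":-1.5,"ty":-0.8,"tz":-5,"wx":0,"wy":0.005,"wz":0.002},
    {"tx":0,"ty":0,"tz":-5,"wx":0,"wy":0,"wz":0},
    {"tx":0,"ty":0,"tz":-3,"wx":0,"wy":0,"wz":0}
  ],
  "hand": 0,
  "force": 55
}}

```text
time: 17.25
ee_pos: [0.6568, -0.0562, 0.178]
tool_rot: [1.973, 2.441, 0.003]
ft_force: [0.0, 0.5, -3.8]
gripper_width: 0.462
```

```bash
python3 -c "
from h import *
delta([.656,-.0556,.17],12.1,0)
"
```

```text
t 17.25 tcp [656.8 -56.2 178. ] jawyaw 12.09 z [ 0.004 -0.    -1.   ] F [ 0.   0.5 -3.8] T [-0.   -0.03 -0.02] w 0.462
j [ 0.17  0.82 -0.3   1.52  0.29  0.84 -0.02]
shift mm [ -0.8   0.6 -19. ]
turn [0.0002 0.0037 0.0001] deg 0.21
```

Call:
{"name": "move_arm", "arguments": {
  "series": [
    {"tx":-0.8,"ty":0.4,"tz":-3,"wx":0,"wy":0.003,"wz":0},
    {"tx":0,"ty":0,"tz":-2,"wx":0,"wy":0,"wz":0}
  ],
  "hand": 0,
  "force": 55
}}

```text
time: 17.45
ee_pos: [0.6557, -0.0559, 0.1721]
tool_rot: [-1.975, -2.443, 0.001]
ft_force: [-0.1, -0.1, -3.8]
gripper_width: 0.462
```

```bash
python3 -c "
from h import *
delta([.656,-.0556,.17],12.1,0)
"
```

```text
t 17.45 tcp [655.7 -55.9 172.1] jawyaw 12.09 z [-0. -0. -1.] F [-0.1 -0.1 -3.8] T [-0.    0.01  0.01] w 0.462
j [ 0.17  0.83 -0.3   1.52  0.29  0.84 -0.02]
shift mm [  0.3   0.3 -13.1]
turn [ 0.0002 -0.0004  0.0002] deg 0.03
```

The foot is about 5 mm into the hole with no contact force. Continuing towards flange contact at TCP z of about 156.

Call:
{"name": "move_arm", "arguments": {
  "series": [
    {"tx":0,"ty":0,"tz":-4,"wx":0,"wy":0,"wz":0},
    {"tx":0,"ty":0,"tz":-4,"wx":0,"wy":0,"wz":0}
  ],
  "hand": 0,
  "force": 55
}}

```text
time: 17.65
ee_pos: [0.6559, -0.0558, 0.1636]
tool_rot: [1.975, 2.443, -0.0]
ft_force: [0.6, -0.1, -4.1]
gripper_width: 0.462
```

```bash
python3 -c "
from h import *
delta([.656,-.0556,.1673],12.1,0)
"
```

```text
t 17.65 tcp [655.9 -55.8 163.6] jawyaw 12.09 z [ 0. -0. -1.] F [ 0.6 -0.1 -4.1] T [-0.02 -0.    0.  ] w 0.462
j [ 0.17  0.84 -0.29  1.53  0.3   0.82 -0.03]
shift mm [ 0.1  0.2 -7.3]
turn [0.0002 0.     0.0002] deg 0.01
```

Call:
{"name": "move_arm", "arguments": {
  "series": [
    {"tx":0,"ty":0,"tz":-3,"wx":0,"wy":0,"wz":0},
    {"tx":0,"ty":0,"tz":-2,"wx":0,"wy":0,"wz":0}
  ],
  "hand": 0,
  "force": 55
}}

```text
time: 17.85
ee_pos: [0.6557, -0.0558, 0.1577]
tool_rot: [-1.975, -2.443, 0.001]
ft_force: [0.7, -0.3, -3.4]
gripper_width: 0.462
```

Call:
{"name": "move_arm", "arguments": {
  "series": [
    {"tx":0,"ty":0,"tz":-1.5,"wx":0,"wy":0,"wz":0}
  ],
  "hand": 0,
  "force": 55
}}

```text
time: 17.95
ee_pos: [0.6557, -0.0559, 0.1564]
tool_rot: [-1.975, -2.443, 0.001]
ft_force: [-3.7, -0.9, 9.4]
gripper_width: 0.467
```

Call:
{"name": "move_arm", "arguments": {
  "series": [
    {"tx":0,"ty":0,"tz":-1.5,"wx":0,"wy":0,"wz":0}
  ],
  "hand": 0,
  "force": 55
}}

```text
time: 18.05
ee_pos: [0.6557, -0.056, 0.1563]
tool_rot: [1.975, 2.443, -0.002]
ft_force: [-5.3, -0.1, 12.5]
gripper_width: 0.463
```

The flange is seated: the force rose at TCP z = 156.3 mm, as predicted. Now the clockwise (-z) twist.

Call:
{"name": "move_arm", "arguments": {
  "series": [
    {"tx":0,"ty":0,"tz":0.3,"wx":0,"wy":0,"wz":-0.1},
    {"tx":0,"ty":0,"tz":0,"wx":0,"wy":0,"wz":-0.1},
    {"tx":0,"ty":0,"tz":0,"wx":0,"wy":0,"wz":-0.1},
    {"tx":0,"ty":0,"tz":0,"wx":0,"wy":0,"wz":-0.1}
  ],
  "hand": 0,
  "force": 55
}}

```text
time: 18.45
ee_pos: [0.6564, -0.0558, 0.1579]
tool_rot: [2.435, 1.983, 0.003]
ft_force: [-0.6, 0.5, -4.2]
gripper_width: 0.465
```

```bash
python3 -c "
from h import *
delta([.6557,-.0559,.1673],-57.9,0)
"
```

```text
t 18.45 tcp [656.4 -55.8 157.9] jawyaw -11.69 z [ 0.002  0.    -1.   ] F [-0.6  0.5 -4.2] T [-0.02  0.05 -0.04] w 0.465
j [ 0.11  0.84 -0.18  1.54  0.19  0.78 -0.35]
shift mm [-0.7 -0.1 -1.6]
turn [ 7.000e-04  2.100e-03 -8.065e-01] deg 46.21
```

Call:
{"name": "move_arm", "arguments": {
  "series": [
    {"tx":-0.5,"ty":0,"tz":-1,"wx":0,"wy":0.002,"wz":-0.1},
    {"tx":0,"ty":0,"tz":-0.5,"wx":0,"wy":0,"wz":-0.1},
    {"tx":0,"ty":0,"tz":0,"wx":0,"wy":0,"wz":-0.1},
    {"tx":0,"ty":0,"tz":0,"wx":0,"wy":0,"wz":-0.1}
  ],
  "hand": 0,
  "force": 55
}}

```text
time: 18.85
ee_pos: [0.6562, -0.055, 0.1566]
tool_rot: [-2.793, -1.438, -0.002]
ft_force: [-1.0, -1.5, -3.9]
gripper_width: 0.459
```

```bash
python3 -c "
from h import *
delta([.6557,-.0559,.1673],-57.9,0)
"
```

```text
t 18.85 tcp [656.2 -55.  156.6] jawyaw -35.53 z [ 0.001  0.001 -1.   ] F [-1.  -1.5 -3.9] T [-0.13  0.17  0.03] w 0.459
j [ 0.05  0.84 -0.06  1.54  0.06  0.77 -0.66]
shift mm [-0.5 -0.9 -0.3]
turn [-0.0004  0.0013 -0.3904] deg 22.37
```

Call:
{"name": "move_arm", "arguments": {
  "series": [
    {"tx":-0.5,"ty":-0.8,"tz":0,"wx":0,"wy":0.001,"wz":-0.1},
    {"tx":0,"ty":0,"tz":0,"wx":0,"wy":0,"wz":-0.1},
    {"tx":0,"ty":0,"tz":0,"wx":0,"wy":0,"wz":-0.1}
  ],
  "hand": 0,
  "force": 55
}}

```text
time: 19.15
ee_pos: [0.6558, -0.055, 0.1566]
tool_rot: [-2.982, -0.986, -0.002]
ft_force: [0.2, -0.4, -3.8]
gripper_width: 0.464
```

```bash
python3 -c "
from h import *
delta([.6557,-.0559,.1673],-57.9,0)
"
```

```text
t 19.15 tcp [655.8 -55.  156.6] jawyaw -53.4 z [ 0.001  0.002 -1.   ] F [ 0.2 -0.4 -3.8] T [-0.02  0.14  0.04] w 0.464
j [ 0.    0.84  0.03  1.54 -0.03  0.76 -0.89]
shift mm [-0.1 -0.9 -0.3]
turn [-0.0015  0.0009 -0.0785] deg 4.5
```

Nearly there. I'll go on in small turns until the torque shows the stop.

Call:
{"name": "move_arm", "arguments": {
  "series": [
    {"tx":0,"ty":-0.5,"tz":0,"wx":-0.001,"wy":0,"wz":-0.05},
    {"tx":0,"ty":0,"tz":0,"wx":0,"wy":0,"wz":-0.04}
  ],
  "hand": 0,
  "force": 55
}}

```text
time: 19.35
ee_pos: [0.6559, -0.055, 0.1565]
tool_rot: [-3.026, -0.845, -0.002]
ft_force: [-0.4, -1.1, -3.3]
gripper_width: 0.464
```

```bash
python3 -c "
from h import *
delta([.6557,-.0559,.1673],-57.9,0)
"
```

```text
t 19.35 tcp [655.9 -55.  156.5] jawyaw -58.79 z [ 0.001  0.001 -1.   ] F [-0.4 -1.1 -3.3] T [-0.17  0.18  0.27] w 0.464
j [-0.01  0.84  0.05  1.55 -0.06  0.76 -0.96]
shift mm [-0.2 -0.9 -0.2]
turn [-0.0006  0.0012  0.0156] deg 0.9
```

Call:
{"name": "move_arm", "arguments": {
  "series": [
    {"tx":0,"ty":0,"tz":0,"wx":0,"wy":0,"wz":-0.05},
    {"tx":0,"ty":0,"tz":0,"wx":0,"wy":0,"wz":-0.05}
  ],
  "hand": 0,
  "force": 55
}}

```text
time: 19.55
ee_pos: [0.6559, -0.0543, 0.1566]
tool_rot: [3.06, 0.704, 0.001]
ft_force: [0.2, -0.6, -3.1]
gripper_width: 0.462
```

```bash
python3 -c "
from h import *
delta([.6557,-.0559,.1673],-57.9,0)
"
```

```text
t 19.55 tcp [655.9 -54.3 156.6] jawyaw -64.08 z [ 0.001 -0.001 -1.   ] F [ 0.2 -0.6 -3.1] T [-0.25  0.08  1.93] w 0.462
j [-0.03  0.84  0.08  1.55 -0.09  0.76 -1.03]
shift mm [-0.2 -1.6 -0.3]
turn [0.0011 0.0011 0.1079] deg 6.18
```

Call:
{"name": "move_arm", "arguments": {
  "series": [
    {"tx":0,"ty":-0.8,"tz":-0.3,"wx":0,"wy":0,"wz":-0.04},
    {"tx":0,"ty":0,"tz":0,"wx":0,"wy":0,"wz":-0.03}
  ],
  "hand": 0,
  "force": 55
}}

```text
time: 19.75
ee_pos: [0.657, -0.0534, 0.1568]
tool_rot: [3.081, 0.606, 0.004]
ft_force: [2.1, -0.6, -5.7]
gripper_width: 0.461
```

```bash
python3 -c "
from h import *
state()
s=snapshot('side');crop(s,340,450,150,270,5,'pics/s13.png')
state()
"
```

```text
t 19.75 tcp [657.  -53.4 156.8] jawyaw -67.74 z [ 0.003 -0.001 -1.   ] F [ 2.1 -0.6 -5.7] T [-0.12 -0.18  1.37] w 0.461
j [-0.04  0.84  0.1   1.55 -0.11  0.76 -1.08]
t 19.8 tcp [657.1 -53.3 156.8] jawyaw -67.84 z [ 0.003 -0.001 -1.   ] F [ 0.1  0.4 -2.9] T [ 0.1  -0.19  1.44] w 0.467
j [-0.04  0.84  0.1   1.55 -0.11  0.76 -1.08]
```

View pics/s13.png

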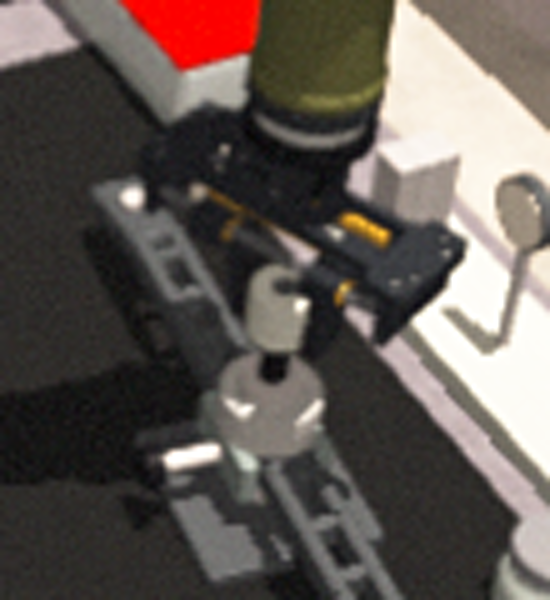

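The torque rose past jaw yaw -59° (predicted stop -58°), peaked at 1.9 N·m and then slipped in the grip, so it is at the stop. The side view shows the flange down on the socket at about (394,230). I'll press it lightly to seat, then release.

Call:
{"name": "move_arm", "arguments": {
  "series": [
    {"tx":-0.5,"ty":-1,"tz":-0.8,"wx":0,"wy":0,"wz":0}
  ],
  "hand": 0,
  "force": 55
}}

```text
time: 19.9
ee_pos: [0.6572, -0.0535, 0.1567]
tool_rot: [3.081, 0.606, 0.007]
ft_force: [-0.9, 0.3, 5.1]
gripper_width: 0.463
```

Call:
{"name": "move_arm", "arguments": {
  "series": [
    {"tx":0,"ty":0,"tz":0,"wx":0,"wy":0,"wz":0},
    {"tx":0,"ty":0,"tz":0,"wx":0,"wy":0,"wz":0},
    {"tx":0,"ty":0,"tz":0,"wx":0,"wy":0,"wz":0},
    {"tx":0,"ty":0,"tz":0,"wx":0,"wy":0,"wz":0},
    {"tx":0,"ty":0,"tz":0,"wx":0,"wy":0,"wz":0},
    {"tx":0,"ty":0,"tz":0,"wx":0,"wy":0,"wz":0},
    {"tx":0,"ty":0,"tz":0,"wx":0,"wy":0,"wz":0}
  ],
  "hand": 1,
  "force": 55
}}

```text
time: 20.6
ee_pos: [0.6577, -0.056, 0.158]
tool_rot: [3.086, 0.585, 0.011]
ft_force: [-0.1, -0.1, 0.4]
gripper_width: 1.0
```

```bash
python3 -c "
from h import *
state()
"
```

```text
t 20.6 tcp [657.7 -56.  158. ] jawyaw -68.53 z [ 0.007  0.    -1.   ] F [-0.1 -0.1  0.4] T [ 0.03  0.09 -0.01] w 1.0
j [-0.04  0.84  0.1   1.55 -0.11  0.76 -1.09]
```

Retreating straight up, then checking.

Call:
{"name": "move_arm", "arguments": {
  "series": [
    {"tx":0,"ty":0,"tz":15,"wx":0,"wy":0,"wz":0},
    {"tx":0,"ty":0,"tz":25,"wx":0,"wy":0,"wz":0},
    {"tx":0,"ty":0,"tz":30,"wx":0,"wy":0,"wz":0},
    {"tx":0,"ty":0,"tz":30,"wx":0,"wy":0,"wz":0},
    {"tx":-40,"ty":0,"tz":20,"wx":0,"wy":0,"wz":0},
    {"tx":-40,"ty":0,"tz":0,"wx":0,"wy":0,"wz":0}
  ],
  "hand": 1,
  "force": 55
}}

```text
time: 21.2
ee_pos: [0.5804, -0.0554, 0.2861]
tool_rot: [3.084, 0.586, 0.023]
ft_force: [0.4, 0.5, 0.5]
gripper_width: 0.996
```

```bash
python3 -c "
from h import *
state()
fitstab(np.array([.656,-.055,.165]),('side','wrist','scene'))
s=snapshot('wrist');cv2.imwrite('pics/w14.png',s['frame'][:,:,::-1])
s=snapshot('side');crop(s,240,480,130,330,3,'pics/s14.png')
for q in('disc','hexkey','tape','driver','glue','jar'): print(q,[(np.round(d['at'],3),round(d['conf'],2)) for d in landmark_of('side',q)[:2]])
"
```

```text
t 21.2 tcp [580.4 -55.4 286.1] jawyaw -68.49 z [ 0.015  0.    -1.   ] F [0.4 0.5 0.5] T [0.04 0.09 0.05] w 0.996
j [-0.06  0.58  0.12  1.67 -0.09  0.88 -1.09]
side 0.88 330
wrist 0.59 2822
scene 0.5 235
weight [ 0.6544 -0.0529  0.1643] tilt deg x,y [-0.29  0.49] res 0.001
weight [ 0.6563 -0.0547  0.1653] tilt deg x,y [-0.02 -0.15] res 0.0005
weight [ 0.6559 -0.0523  0.1675] tilt deg x,y [ 0.01 -0.49] res 0.001
weight [ 0.6556 -0.0536  0.1653] tilt deg x,y [-0.27 -0.06] res 0.0006
disc [(array([0.364, 0.084, 0.004]), 0.56)]
hexkey [(array([ 0.373, -0.098,  0.005]), 0.48), (array([ 0.654, -0.052,  0.078]), 0.39)]
tape [(array([0.508, 0.192, 0.002]), 0.84)]
driver []
glue [(array([0.772, 0.198, 0.004]), 0.6), (array([ 0.655, -0.053,  0.076]), 0.27)]
jar [(array([ 0.768, -0.208,  0.002]), 0.76), (array([ 0.661, -0.051,  0.165]), 0.21)]
```

View pics/w14.png

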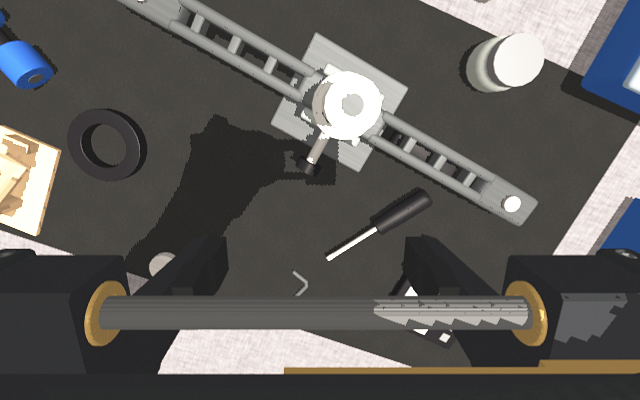

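View pics/s14.png

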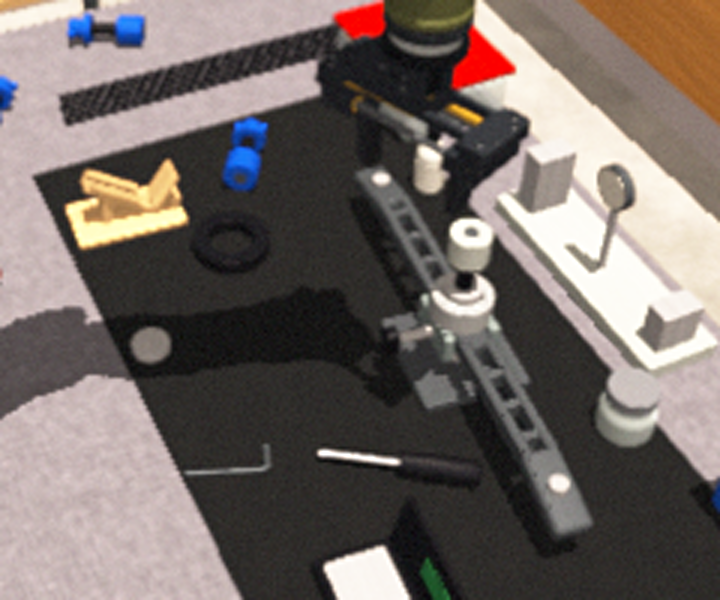

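The weight centre is at z = 0.1653 (0.1655 expected when seated) and upright, with the gripper clear. The disc, hex key, tape, jar and glue are where they belong. Handing in.

```bash
python3 -c "
from plant import *
print(sign_off())"
```

```text
the job is handed in; nothing more can be done
None
```

The stabiliser is in the bayonet socket, pushed in and twisted clockwise to the stop, and the gripper has let go and is clear. The job was handed in at about 21.5 s.

1. **Standing it up:** I gripped the grey stabiliser by its weight in the rest and stood it upright on the clear mat. I released it there; it stood alone, tilted at most about 1° in the camera fits.
2. **Fitting it:** I took it again from directly above and turned the lugs to the slots (yaw about -38°). It went in without side contact until the flange force rose at the predicted height.
3. **Twisting it:** It turned freely for about 70°. Torque then rose to 1.9 N·m at the predicted angle, and the weight began to slip in the grip, which I read as the hard stop.

**Last checks:**
- **Seating:** The weight centre was at 0.1653 m (0.1655 m expected when seated), upright within about 0.5°.
- **Loose things:** The disc, hex key and tape were found within a few mm of their starting places. I had no earlier measurement for the jar and glue, but they looked undisturbed. The detector missed the screwdriver at the end, but it is visible in the pictures, apparently unmoved.
- **Disagreement:** The side and scene cameras put the stabiliser 2–3 mm off the wrist camera's position, which is within calibration.
- **Not seen directly:** The lugs' final angle is hidden in the socket, so it rests on the turn angle and the torque.

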